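# Refit the service panel of the microtome drive unit

### The arm

A 7-joint arm with a two-finger parallel gripper is mounted at the origin on the work surface. World frame = base frame: x ahead of the robot, y to its left, z up, the work surface at z = 0. Lengths are in m, angles in rad, forces in N, time in s.
With the tool pointing down it reaches from about 0.375 to 0.925 m from the base axis. Payload 3.1 kg.
Tool frame: the origin (TCP) lies on the centre line of the jaws, within the pads' length; the fingertips stand 17 mm ahead of it and the grasp point (between the pads) lies 2 mm behind it (bot.nose_length is the y of the fingertips in the tool frame, in m); y points along the fingers, z is the direction in which the jaws open and shut, and the axes are right-handed (so a half turn about y gives the same grasp; the last joint's range is limited). The gripper opens to 85 mm and grips with 20 to 120 N. Pads are 22 mm wide; open, the fingers measure 114 mm over their backs; the gripper's body (76 mm by 85 mm) begins 54 mm behind the grasp point. The pads swing forward as they close: fully open they stand 13 mm farther back than shut.
Start: joints at [-0.098, 0.383, 0.044, 1.598, -0.018, 1.161, -0.05], TCP at [0.65, 0, 0.248] pointing down, gripper open.
Joint ranges: [-2.61, 2.61], [-0.41, 2.15], [-1.48, 1.57], [0, 2.5], [-1.57, 4.71], [0.05, 1.97], [-2.85, 2.85]. Speed limits (rad/s): [2.79, 2.79, 3.14, 3.14, 3.14, 3.14, 3.14].

### API

Orientations are given as a rotation vector (axis times angle).
In Python, from station import monitor, vision, bot gives the robot as it stands.
- The arm moves only by the tool drive_tool, never from a script. Its argument "deltas" is a list of rows, each an object of numbers: "dx", "dy", "dz": the shift along the tool's x, y, z scaled (see below); "rx", "ry", "rz": the turn, a rotation vector about the tool's x, y, z scaled (see below); "fingers": the opening, from 0 (shut) to 1 (fully open). A call has 1 to 8 rows; each row shifts and turns the commanded pose from where the row before left it, along the tool's axes as they then stand; what a row does not reach is not made up. The controller multiplies each number of a shift by 3 cm and each number of a turn by 0.12 rad. A row lasts 1/12 s, in which the tool goes at most 41.7 mm and 7.16 degrees, less where a joint would pass 70% of its speed; a pose out of reach is approached as far as the arm can. A call with a number of a shift or a turn outside -1 to 1 is refused whole. A call with a gripper value outside its range is refused whole. The fingers move at their own pace and stop on an object; the grip force is fixed at half the most. Time passes only in rows, so rows that do not move let the fingers close. It gives the time, the measured TCP pose, the force and the opening at its end, in the units of the state.
- monitor.read_state(): the state, without advancing time (a new reading comes with each control period).
- vision.grab_frame(name): name is "scene" or "side" or "wrist"; returns the picture (384x512x3 uint8, red, green, blue); there is no depth.
- vision.camera_params(name): a dict with "K" (3x3 intrinsics, pixels), "pose" (4x4, takes a point from camera to world coordinates). Camera axes: x right, y down, z forward; pixel columns grow to the right and rows downward; lengths in m; the calibration is good to about 2 mm. A picture is of the moment at which its call begins: read the wrist's pose just before it. camera_params takes no time and is no camera call; for the wrist camera it gives the pose at the moment of the call.
- bot.hand_in(): hands the job in, once; it reports no verdict.
The state is a dict: "time_s": time; "joint_pos": joint angles; "qvel": joint speeds; "effort": joint torques, N m; "position": TCP position; "tcp_rot": TCP orientation; "contact_force": force on the tool from outside, world axes, zero at the start; "torque": the same for the moment, N m; "opening": finger opening in m.
Only numpy, scipy, OpenCV 4.12 (cv2) and the standard library are available. Lean on these libraries where they do the work, as an engineer would, in place of code of your own. Each camera call takes 0.05 s, during which the arm holds its last target.

### The job

Close up the microtome's drive unit: turn its red quarter-turn fastener until the slot on its head lines up with the index marks and the post, then hang the loose metal panel over the unit with its round eye on the post and its slot over the fastener head. Press the panel down against the springy orange seal until it lies fully home on the frame, and finish while still holding it pressed there, for a colleague to lock; leave everything else on the bench where it is.

Things in the scene. Friction and masses are not known exactly. Their poses are not given: they have to be found in the camera images.
- frame_centre (a point): Centre of the service opening (84 x 70 mm) in the top of the white drive unit, at the level of its flat top (the frame), 70 mm above the bench. The unit is fixed, 260 (x) x 130 (y) x 70 mm. x: from the post towards the fastener, z up. On this x axis stand the post, at x = -75 mm, and the fastener, at x = +68 mm.
- post_tip (a point): Tip of the fixed upright steel locating post, 10 mm thick with a tapered tip, 50 mm above the frame.
- fastener_head (a point): Centre of the red bar-shaped head of the quarter-turn fastener, which turns about a vertical stud 8 mm thick. The head is 34 mm long (its x), 10 mm wide (y), 24 mm tall: its underside is 10 mm and its top 34 mm above the frame. A dark slot line runs along the top of the head; red index marks on the frame show the line it must lie along.
- fastener (a joint): Turn of the fastener head (rad), anticlockwise from above positive. 0: head and slot line lie along the frame's x axis, in line with the index marks and post (aligned). It starts 0.8 to 1.4, so it is turned clockwise; there is no stop at 0 (range -0.4 to 1.75). It stays where it is left, stiff by about 0.06 N m.
- gasket (a joint): How far the orange sprung seal round the opening is pressed down (m). At 0 it stands 5 mm proud of the frame; at 0.005 the panel lying on it meets the frame. It pushes up with 4 N at first and 9 N at 5 mm, so the panel's weight alone does not press it down.
- panel_grip (a point): Middle of the black grip bar at the centre of the loose aluminium access panel, 27 mm above the panel's underside. The bar is 60 mm long (x), 14 mm wide (y) and stands from 6 to 40 mm above the underside. In this frame the round eye (15 mm) for the post is at x = -75 mm, and the slot (44 mm along x, 18 mm along y) for the fastener head at x = +68 mm.
- panel: The same panel, 200 x 90 x 6 mm, about 0.25 kg; origin at the centre of its underside. It starts flat on the bench, bar up, turned less than 0.8 rad from the frame.
- bluebox: Bystander, not to be disturbed: open light-blue plastic box, 190 x 130 x 65 mm; origin under its centre.
- brushpot: Bystander, not to be disturbed: grey pot of brushes, 72 mm across, 85 mm tall (brushes to 160 mm); origin under its centre.
- jar: Bystander, not to be disturbed: amber jar with white cap, 64 mm across, 90 mm tall; origin under its centre.
- tub: Bystander, not to be disturbed: pink open tub, 100 mm across, 90 mm tall; origin under its centre.
- cassette: Bystander, not to be disturbed: yellow embedding cassette with a wax block, 40 x 28 x 18 mm; origin under its centre.
- brush: Bystander, not to be disturbed: flat brush lying between the work areas, 200 x 42 x 20 mm; origin under its centre.
- slidebox: Bystander, not to be disturbed: green slide box, 35 x 85 x 30 mm; origin under its centre.
There are look-alikes about, which are no part of the job. What is shaped like the panel but brown is not meant.

How it is judged:
On the way, in this order (a step that is already met when the one before it is completed fails the run):
1. the fastener is turned into line (within 0.18 rad) while the panel is still off the unit (value of joint fastener between -0.18 and 0.18 rad and distance between panel_grip and frame_centre above 0.06 m), for 0.2 s.
2. the panel hangs with its eye on the post and its slot over the head, down past the top of the head (horizontal distance between panel_grip and frame_centre below 0.008 m and angle between the x axis of panel_grip and the x axis of frame_centre, either way round below 0.1 rad and x of post_tip in the frame of panel_grip below -0.06 m and z of panel_grip in the frame of frame_centre below 0.05 m), for 0.1 s.
At the end, for the whole second after the job is handed in: Fingers still bear on the panel (over 2 N), holding its underside within 1.8 mm of the frame and level within 0.05 rad, seal down over 3.5 mm, panel centred within 8 mm and turned within 0.1 rad, eye on the post; fastener within 0.25 rad of aligned (horizontal distance between panel_grip and frame_centre below 0.008 m and angle between the x axis of panel_grip and the x axis of frame_centre, either way round below 0.1 rad and x of post_tip in the frame of panel_grip below -0.06 m and value of joint fastener between -0.25 and 0.25 rad and z of panel_grip in the frame of frame_centre below 0.0288 m and angle between panel_grip's own z axis and vertical below 0.05 rad and value of joint gasket above 0.0035 m and contact force between the fingers and panel above 2 N); the arm keeps its last pose, push and grip.
It fails at once if a bystander is moved more than 30 mm (distance of any of bluebox, brushpot, jar, tub, cassette, brush, slidebox from where it was at the start of the episode above 0.03 m).
It also fails if it takes over 64 s, if anything falls off the work surface, if the arm or the gripper's body presses on something with over 40 N, if the wrist force passes 120 N, or if a joint passes its speed limit or range.

## Working session

There is one attempt and no reset: what is moved stays moved. The work goes in short steps, Python scripts to look and compute and a tool call to move; the robot and the scene stay as the last step left them, time stands still between calls to the robot, and variables do not carry over. Pictures are saved under pics/ and viewed, and the job is handed in when it is done.

Besides the shell and the picture viewer there is one more tool, called after ">>>" by a JSON object that holds its "op" and its "data". drive_tool: Moves the arm, as the interface text tells. Shifts and turns lie within -1 to 1; 1 stands for 3 cm of shift or 0.12 rad of turn. Its arguments: {"type":"object","properties":{"deltas":{"type":"array","items":{"type":"object","properties":{"dx":{"type":"number"},"dy":{"type":"number"},"dz":{"type":"number"},"rx":{"type":"number"},"ry":{"type":"number"},"rz":{"type":"number"},"fingers":{"type":"number"}}}}},"required":["deltas"]}

```bash
mkdir -p pics; ls; python3 - <<'E'
from station import monitor, vision, bot
import cv2, numpy as np
s=monitor.read_state(); print({k:np.round(v,3).tolist() for k,v in s.items()})
for n in ["scene","side","wrist"]:
    p=vision.camera_params(n); print(n,np.round(p["K"],1).tolist(),np.round(p["pose"],3).tolist())
    im=vision.grab_frame(n); cv2.imwrite(f"pics/{n}0.png",im[:,:,::-1])
print(bot.nose_length)
E
```

```text
pics
{'time_s': 0.0, 'joint_pos': [-0.098, 0.384, 0.044, 1.6, -0.018, 1.161, -0.05], 'qvel': [-0.002, 0.0, -0.001, -0.002, 0.001, -0.0, -0.001], 'effort': [-0.001, -43.347, 1.024, -24.951, 0.011, 0.011, -0.0], 'position': [0.649, -0.0, 0.247], 'tcp_rot': [-1.211, 1.211, -1.208], 'contact_force': [-0.157, -0.608, 0.615], 'torque': [-0.031, 0.047, 0.018], 'opening': 0.085}
scene [[428.9, 0.0, 254.2], [0.0, 428.9, 192.6], [0.0, 0.0, 1.0]] [[-0.563, 0.494, -0.663, 1.463], [0.826, 0.321, -0.463, 0.669], [-0.016, -0.808, -0.589, 0.919], [0.0, 0.0, 0.0, 1.0]]
side [[363.6, 0.0, 246.8], [0.0, 363.6, 187.6], [0.0, 0.0, 1.0]] [[-0.993, -0.077, 0.084, 0.405], [-0.114, 0.618, -0.778, 1.13], [0.008, -0.783, -0.622, 0.965], [0.0, 0.0, 0.0, 1.0]]
wrist [[280.9, 0.0, 256.3], [0.0, 280.9, 196.1], [0.0, 0.0, 1.0]] [[1.0, 0.001, -0.002, 0.649], [0.0, -0.958, -0.286, 0.073], [-0.002, 0.286, -0.958, 0.372], [0.0, 0.0, 0.0, 1.0]]
0.017
```

View pics/scene0.png

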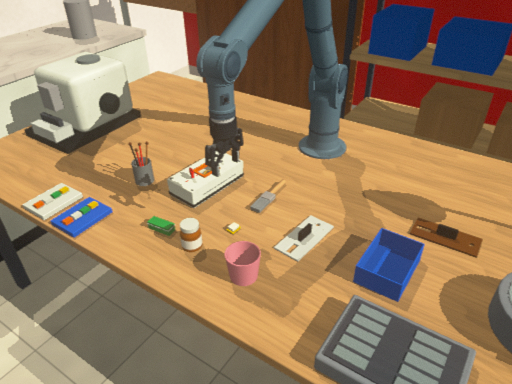

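View pics/side0.png

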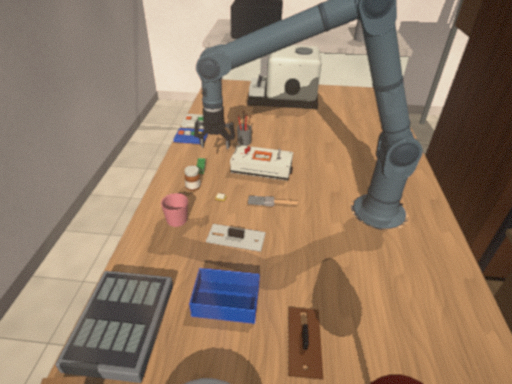

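View pics/wrist0.png

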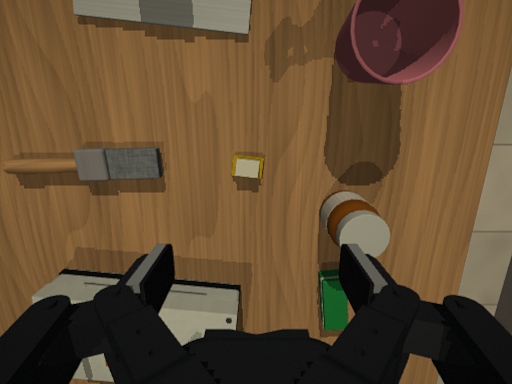

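```bash
cat > h.py <<'E'
from station import monitor, vision, bot
import cv2, numpy as np
from scipy.spatial.transform import Rotation as R
def ray(p,uv,z):
    K=p["K"];T=np.array(p["pose"])
    d=T[:3,:3]@np.linalg.solve(K,[uv[0],uv[1],1.]);o=T[:3,3]
    return o+d*(z-o[2])/d[2]
def proj(p,X):
    T=np.array(p["pose"]);c=T[:3,:3].T@(np.asarray(X)-T[:3,3]);q=np.array(p["K"])@c;return q[:2]/q[2]
E
python3 - <<'E'
import cv2
a=cv2.imread('pics/scene0.png')
cv2.imwrite('pics/scene0a.png',cv2.resize(a[140:220,150:260],None,fx=7,fy=7,interpolation=cv2.INTER_CUBIC))
cv2.imwrite('pics/scene0b.png',cv2.resize(a[205:270,265:345],None,fx=8,fy=8,interpolation=cv2.INTER_CUBIC))
b=cv2.imread('pics/side0.png')
cv2.imwrite('pics/side0a.png',cv2.resize(b[125:265,180:310],None,fx=4.2,fy=4.2,interpolation=cv2.INTER_CUBIC))
E
```

```text
(no output)
```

View pics/scene0a.png

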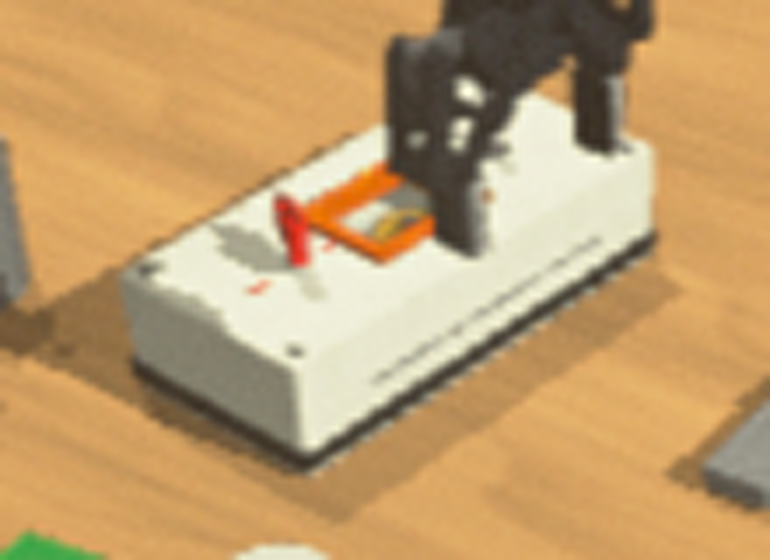

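View pics/scene0b.png

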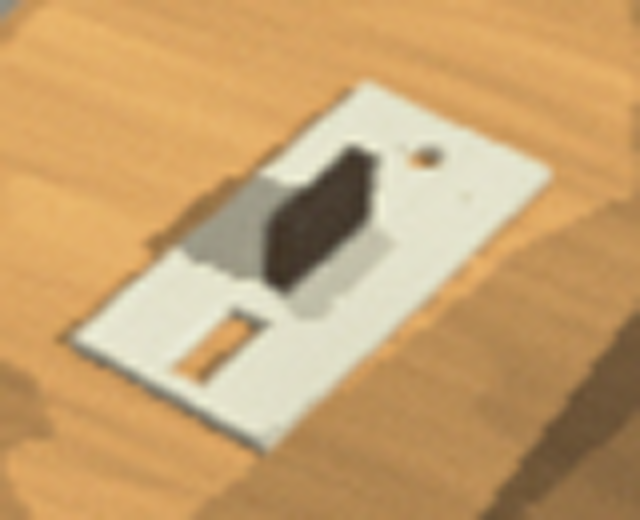

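View pics/side0a.png

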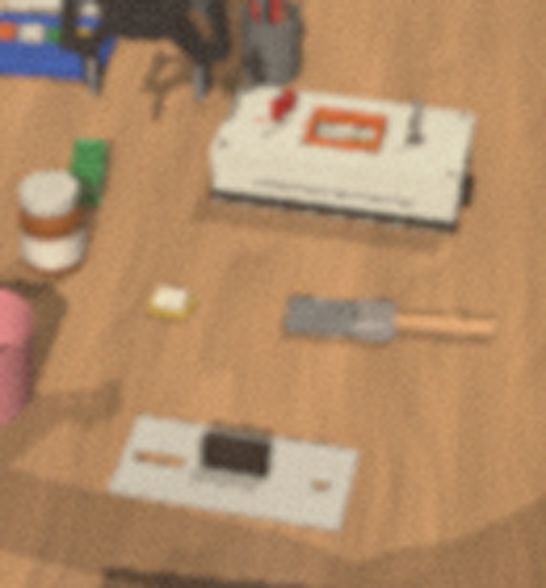

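```bash
python3 - <<'E'
from h import *
sc=vision.camera_params("scene"); sd=vision.camera_params("side")
A=lambda u,v:((u+.5)/7-.5+150,(v+.5)/7-.5+140)
B=lambda u,v:((u+.5)/8-.5+265,(v+.5)/8-.5+205)
S=lambda u,v:((u+.5)/4.2-.5+180,(v+.5)/4.2-.5+125)
for n,p in dict(L=(122,280),F=(300,368),Rr=(655,150),m1=(258,287),fast_top=(290,210)).items(): print(n,ray(sc,A(*p),.104 if 'fast' in n else .07).round(3))
for n,p in dict(bl=(243,88),br=(475,108),fr=(458,213),fl=(213,155),gask=(346,130),fast_top=(284,98),).items(): print(n,ray(sd,S(*p),.104 if 'fast' in n else .07).round(3))
print('posttip',ray(sd,S(418,104),.12))
for n,p in dict(t=(368,80),r=(552,172),b=(265,450),l=(70,338),eye=(428,157),slot=(222,347)).items(): print('panel',n,ray(sc,B(*p),.006).round(3))
for n,p in dict(tl=(138,416),tr=(358,450),br=(340,527),bl=(110,490),eye=(321,485),slot=(159,459)).items(): print('panel',n,ray(sd,S(*p),.006).round(3))
E
```

```text
L [ 0.61  -0.301  0.07 ]
F [ 0.618 -0.175  0.07 ]
Rr [ 0.363 -0.147  0.07 ]
m1 [ 0.577 -0.239  0.07 ]
fast_top [ 0.552 -0.235  0.104]
bl [ 0.604 -0.295  0.07 ]
br [ 0.349 -0.286  0.07 ]
fr [ 0.363 -0.092  0.07 ]
fl [ 0.617 -0.162  0.07 ]
gask [ 0.484 -0.226  0.07 ]
fast_top [ 0.551 -0.227  0.104]
posttip [ 0.41045635 -0.20736453  0.12      ]
panel t [0.435 0.181 0.006]
panel r [0.447 0.272 0.006]
panel b [0.648 0.252 0.006]
panel l [0.637 0.16  0.006]
panel eye [0.466 0.225 0.006]
panel slot [0.609 0.211 0.006]
panel tl [0.638 0.163 0.006]
panel tr [0.439 0.181 0.006]
panel br [0.447 0.272 0.006]
panel bl [0.644 0.254 0.006]
panel eye [0.467 0.227 0.006]
panel slot [0.609 0.213 0.006]
```

```bash
python3 - <<'E'
from h import *
s=monitor.read_state(); print(R.from_rotvec(s['tcp_rot']).as_matrix().round(3), s['position'])
sc=vision.camera_params("scene")
for n,p in dict(pot=(144,186),jar=(190,246),cas=(233,230),brush=(265,200),slide=(158,228),handle=(283,184)).items(): print(n,ray(sc,p,0).round(3))
E
```

```text
[[ 0.    -0.002  1.   ]
 [-1.    -0.     0.   ]
 [ 0.    -1.    -0.002]] [6.49318980e-01 1.66576833e-05 2.47191450e-01]
pot [ 0.618 -0.424  0.   ]
jar [ 0.771 -0.062  0.   ]
cas [0.636 0.005 0.   ]
brush [0.444 0.004 0.   ]
slide [ 0.764 -0.208  0.   ]
handle [0.324 0.006 0.   ]
```

>>> {"op": "drive_tool", "data": {"deltas": [{"dx": 0.9, "dz": -0.55, "fingers": 1}, {"dx": 0.9, "dz": -0.55, "fingers": 1}, {"dx": 0.9, "dz": -0.55, "fingers": 1}, {"dx": 0.9, "dz": -0.55, "fingers": 1}, {"dx": 0.9, "dz": -0.55, "fingers": 1}, {"dx": 0.9, "dz": -0.55, "fingers": 1}, {"dx": 0.9, "dz": -0.55, "fingers": 1}, {"dx": 0.9, "dz": -0.55, "fingers": 1}]}}

```text
invalid input
```

>>> {"op": "drive_tool", "data": {"deltas": [{"dx": 0.9, "dz": -0.55, "fingers": 1}, {"dx": 0.9, "dz": -0.55, "fingers": 1}, {"fingers": 1}, {"fingers": 1}]}}

```text
invalid input
```

```bash
python3 - <<'E'
from h import *
s=monitor.read_state(); print(s['time_s'],s['position'],s['joint_pos'])
np.save('pics/w1p.npy',np.array(vision.camera_params("wrist")["pose"]))
im=vision.grab_frame("wrist"); cv2.imwrite("pics/w1.png",im[:,:,::-1])
im=vision.grab_frame("scene"); cv2.imwrite("pics/s1.png",im[:,:,::-1])
E
```

```text
0.15 [6.49318980e-01 1.66576833e-05 2.47191450e-01] [-0.09779283  0.38364381  0.04382579  1.59918347 -0.01791401  1.16117289
 -0.04990104]
```

View pics/w1.png

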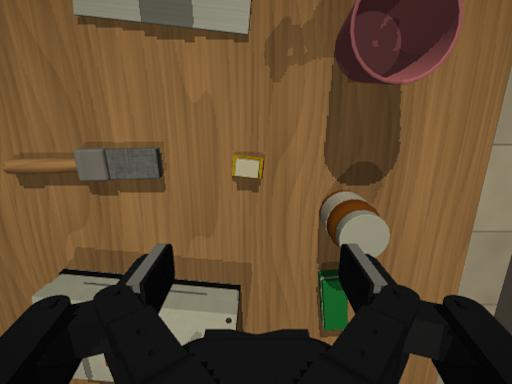

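Rows probably need every key.

>>> {"op": "drive_tool", "data": {"deltas": [{"dx": 0.9, "dy": 0, "dz": -0.55, "rx": 0, "ry": 0, "rz": 0, "fingers": 1}, {"dx": 0.9, "dy": 0, "dz": -0.55, "rx": 0, "ry": 0, "rz": 0, "fingers": 1}, {"dx": 0.9, "dy": 0, "dz": -0.55, "rx": 0, "ry": 0, "rz": 0, "fingers": 1}, {"dx": 0.9, "dy": 0, "dz": -0.55, "rx": 0, "ry": 0, "rz": 0, "fingers": 1}, {"dx": 0.9, "dy": 0, "dz": -0.55, "rx": 0, "ry": 0, "rz": 0, "fingers": 1}, {"dx": 0.9, "dy": 0, "dz": -0.55, "rx": 0, "ry": 0, "rz": 0, "fingers": 1}, {"dx": 0.9, "dy": 0, "dz": -0.55, "rx": 0, "ry": 0, "rz": 0, "fingers": 1}, {"dx": 0.9, "dy": 0, "dz": -0.55, "rx": 0, "ry": 0, "rz": 0, "fingers": 1}]}}

```text
time_s: 0.92
position: [0.5169, -0.2171, 0.2483]
tcp_rot: [-1.209, 1.209, -1.209]
contact_force: [0.5, 0.0, -0.3]
opening: 0.085
```

>>> {"op": "drive_tool", "data": {"deltas": [{"dx": 0.9, "dy": 0, "dz": -0.55, "rx": 0, "ry": 0, "rz": 0, "fingers": 1}, {"dx": 0.9, "dy": 0, "dz": -0.55, "rx": 0, "ry": 0, "rz": 0, "fingers": 1}, {"dx": 0, "dy": 0, "dz": 0, "rx": 0, "ry": 0, "rz": 0, "fingers": 1}, {"dx": 0, "dy": 0, "dz": 0, "rx": 0, "ry": 0, "rz": 0, "fingers": 1}]}}

```text
time_s: 1.25
position: [0.4832, -0.2728, 0.2484]
tcp_rot: [-1.207, 1.214, -1.214]
contact_force: [0.6, 0.5, -0.2]
opening: 0.0853
```

```bash
python3 - <<'E'
from h import *
s=monitor.read_state(); print(s['time_s'],s['position'],s['joint_pos'])
np.save('pics/w1p.npy',np.array(vision.camera_params("wrist")["pose"]))
im=vision.grab_frame("wrist"); cv2.imwrite("pics/w1.png",im[:,:,::-1])
im=vision.grab_frame("scene"); cv2.imwrite("pics/s1.png",im[:,:,::-1])
E
```

```text
1.25 [ 0.48319145 -0.27281036  0.24839667] [ 0.26187633  0.20342762  0.20060932  1.83758286 -0.04437634  1.10484644
  0.47218901]
```

View pics/w1.png

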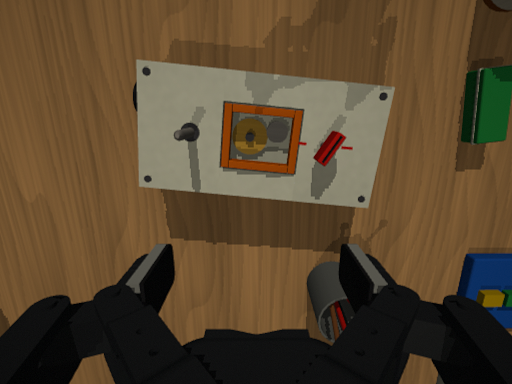

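```bash
python3 - <<'E'
from h import *
a=cv2.imread('pics/w1.png'); p=dict(vision.camera_params("wrist")); p["pose"]=np.load('pics/w1p.npy')
hsv=cv2.cvtColor(a,cv2.COLOR_BGR2HSV)
og=cv2.inRange(hsv,(6,180,100),(14,255,255)); og[:, :200]=0; og[200:]=0; og[:,310:]=0
cs,_=cv2.findContours(og,cv2.RETR_EXTERNAL,cv2.CHAIN_APPROX_NONE); c=max(cs,key=cv2.contourArea)
r=cv2.minAreaRect(c); print(r); bp=cv2.boxPoints(r)
Q=np.array([ray(p,q,.075) for q in bp]); print(Q.round(4), Q.mean(0))
# white unit quadrilateral
rd=cv2.inRange(hsv,(0,170,90),(5,255,255))|cv2.inRange(hsv,(174,170,90),(180,255,255)); rd[220:]=0;rd[:,:290]=0;rd[:,370:]=0
n,l,st,ce=cv2.connectedComponentsWithStats(rd)
for i in range(1,n): print(st[i],ce[i],ray(p,ce[i],.07).round(4),ray(p,ce[i],.104).round(4))
for c in [(147,71),(383,97),(148,179),(361,199)]: print(c,ray(p,c,.07).round(4))
for c in [(180,135)]: print('post tip',ray(p,c,.12).round(4))
print('base',ray(p,(192,128),.07))
cv2.imwrite('pics/w1a.png',cv2.resize(a[110:185,290:370],None,fx=9,fy=8,interpolation=cv2.INTER_CUBIC))
cv2.imwrite('pics/w1b.png',cv2.resize(a[50:215,125:405],None,fx=2.8,fy=2.8,interpolation=cv2.INTER_CUBIC))
E
```

```text
((264.406982421875, 138.65711975097656), (69.55818176269531, 63.76804733276367), 5.856013774871826)
[[ 0.4513 -0.2555  0.075 ]
 [ 0.4603 -0.1908  0.075 ]
 [ 0.5303 -0.1981  0.075 ]
 [ 0.526  -0.2637  0.075 ]] [ 0.49196915 -0.22701296  0.075     ]
[331 131   4   2   4] [332.5  131.25] [ 0.5638 -0.2192  0.07  ] [ 0.5548 -0.2169  0.104 ]
[317 132  29  34 283] [330.61837456 148.27208481] [ 0.5631 -0.237   0.07  ] [ 0.5542 -0.2328  0.104 ]
[330 134   1   1   1] [330. 134.] [ 0.5614 -0.222   0.07  ] [ 0.5527 -0.2195  0.104 ]
[328 136   1   1   1] [328. 136.] [ 0.5594 -0.2241  0.07  ] [ 0.5509 -0.2213  0.104 ]
[326 139   1   1   1] [326. 139.] [ 0.5575 -0.2272  0.07  ] [ 0.5492 -0.224   0.104 ]
[299 142   7   3  14] [302.         143.07142857] [ 0.5322 -0.2313  0.07  ] [ 0.5267 -0.2277  0.104 ]
[342 147  10   2  20] [346.5 147.5] [ 0.5801 -0.2363  0.07  ] [ 0.5692 -0.2321  0.104 ]
[318 150   1   1   1] [318. 150.] [ 0.5497 -0.2387  0.07  ] [ 0.5423 -0.2343  0.104 ]
[314 156   1   1   1] [314. 156.] [ 0.5457 -0.2452  0.07  ] [ 0.5388 -0.24    0.104 ]
(147, 71) [ 0.3752 -0.1595  0.07  ]
(383, 97) [ 0.6129 -0.1854  0.07  ]
(148, 179) [ 0.3634 -0.2695  0.07  ]
(361, 199) [ 0.6014 -0.2942  0.07  ]
post tip [ 0.4161 -0.2183  0.12  ]
base [ 0.41599004 -0.21492584  0.07      ]
```

View pics/w1a.png

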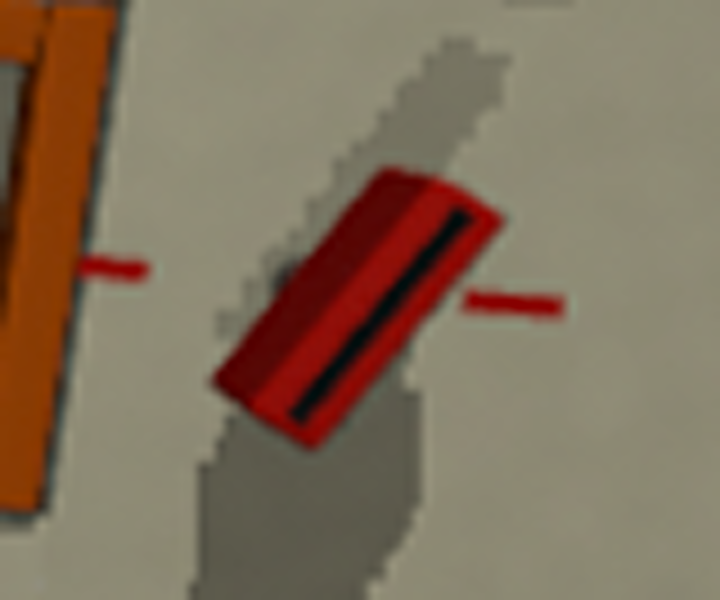

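View pics/w1b.png

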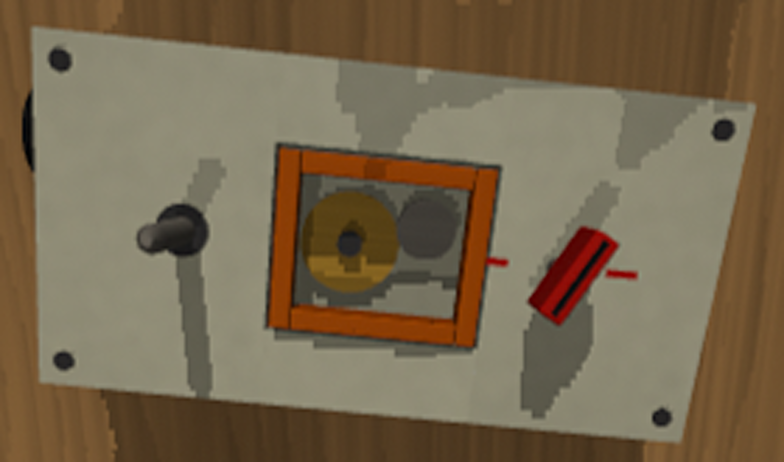

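```bash
python3 - <<'E'
from h import *
p=dict(vision.camera_params("wrist")); p["pose"]=np.load('pics/w1p.npy')
Z=lambda u,v:((u+.5)/9-.5+290,(v+.5)/8-.5+110)
W=lambda u,v:((u+.5)/2.8-.5+125,(v+.5)/2.8-.5+50)
a=ray(p,Z(462,213),.104);b=ray(p,Z(298,416),.104); print('slot',a,b,(a+b)/2,np.linalg.norm(a-b),np.arctan2(*(a-b)[1::-1]))
u=np.array([np.cos(-.106),np.sin(-.106),0])
print('centre from fast',(a+b)/2-u*.068)
sc=[ray(p,W(*q),.07) for q in [(60,59),(723,130),(64,361),(661,417)]]; print('screws',np.mean(sc,0), [np.arctan2(*(sc[i+1]-sc[i])[1::-1]) for i in (0,2)])
g=[ray(p,W(*q),.075) for q in [(278,143),(500,167),(475,349),(267,327)]]; print('gasket',np.mean(g,0),np.linalg.norm(g[1]-g[0]),np.linalg.norm(g[2]-g[1]))
tip=ray(p,W(151,238),.12);print('tip',tip,'centre',tip+u*.075)
fr=[ray(p,W(*q),.07) for q in [(33,28),(755,103),(682,441),(41,382)]]; print('frame',np.mean(fr,0),np.linalg.norm(fr[1]-fr[0]),np.linalg.norm(fr[2]-fr[1]))
E
```

```text
slot [ 0.56305895 -0.22152829  0.104     ] [ 0.54740138 -0.24545798  0.104     ] [ 0.55523017 -0.23349314  0.104     ] 0.028597030498321702 0.9913932449089551
centre from fast [ 0.48761183 -0.22629863  0.104     ]
screws [ 0.48773843 -0.22664816  0.07      ] [np.float64(-0.10557963769101987), np.float64(-0.10300029628287372)]
gasket [ 0.48780854 -0.22608471  0.075     ] 0.08058542806368522 0.06757710465962699
tip [ 0.41489919 -0.21801477  0.12      ] centre [ 0.48947823 -0.22594989  0.12      ]
frame [ 0.48811801 -0.22654717  0.07      ] 0.25834984438161884 0.12917163529035933
```

>>> {"op": "drive_tool", "data": {"deltas": [{"dx": -0.44, "dy": 0, "dz": 0.8, "rx": 0, "ry": 0, "rz": 0, "fingers": 0.5}, {"dx": -0.44, "dy": 0, "dz": 0.8, "rx": 0, "ry": 0, "rz": 0, "fingers": 0.5}, {"dx": -0.44, "dy": 0, "dz": 0.8, "rx": 0, "ry": 0, "rz": 0, "fingers": 0.5}, {"dx": 0, "dy": 0.6, "dz": 0, "rx": 0, "ry": 0.97, "rz": 0, "fingers": 0.5}, {"dx": 0, "dy": 0.6, "dz": 0, "rx": 0, "ry": 0.97, "rz": 0, "fingers": 0.5}, {"dx": 0, "dy": 0.6, "dz": 0, "rx": 0, "ry": 0.97, "rz": 0, "fingers": 0.5}, {"dx": 0, "dy": 0.6, "dz": 0, "rx": 0, "ry": 0.97, "rz": 0, "fingers": 0.5}, {"dx": 0, "dy": 0.6, "dz": 0, "rx": 0, "ry": 0.97, "rz": 0, "fingers": 0.5}]}}

```text
time_s: 2.02
position: [0.5584, -0.2274, 0.1572]
tcp_rot: [-0.873, 1.625, -1.623]
contact_force: [-0.5, 0.6, -0.9]
opening: 0.0429
```

>>> {"op": "drive_tool", "data": {"deltas": [{"dx": 0, "dy": 0, "dz": 0, "rx": 0, "ry": 0, "rz": 0, "fingers": 0.5}, {"dx": 0, "dy": 0, "dz": 0, "rx": 0, "ry": 0, "rz": 0, "fingers": 0.5}]}}

```text
time_s: 2.18
position: [0.557, -0.2278, 0.157]
tcp_rot: [-0.881, 1.622, -1.617]
contact_force: [0.7, 0.3, 0.2]
opening: 0.0427
```

```bash
python3 - <<'E'
from h import *
s=monitor.read_state(); M=R.from_rotvec(s['tcp_rot']).as_matrix(); print(s['time_s'],s['position'].round(4),s['opening'],'jaw yaw',np.arctan2(M[1,2],M[0,2]),M.round(3).tolist())
w=np.array([0.5553,-0.2335,0.106])-s['position']; print('tool units',(M.T@w/0.03).round(2))
im=vision.grab_frame("wrist"); cv2.imwrite("pics/w2.png",im[:,:,::-1])
im=vision.grab_frame("side"); cv2.imwrite("pics/d2.png",cv2.resize(im[100:200,200:310,::-1],None,fx=6,fy=6))
E
```

```text
2.1833 [ 0.557  -0.2278  0.157 ] 0.0426529828582572 jaw yaw -0.5755315618203725 [[-0.544, -0.003, 0.839], [-0.839, 0.002, -0.544], [0.0, -1.0, -0.003]]
tool units [0.19 1.7  0.06]
```

View pics/w2.png

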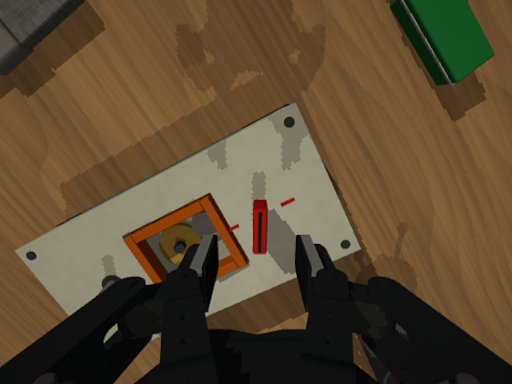

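```bash
python3 - <<'E'
from h import *
p=vision.camera_params("wrist"); a=cv2.imread('pics/w2.png')
z=cv2.resize(a[190:265,220:310],None,fx=8,fy=8,interpolation=cv2.INTER_CUBIC); cv2.imwrite('pics/w2a.png',z)
E
```

```text
(no output)
```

View pics/w2a.png

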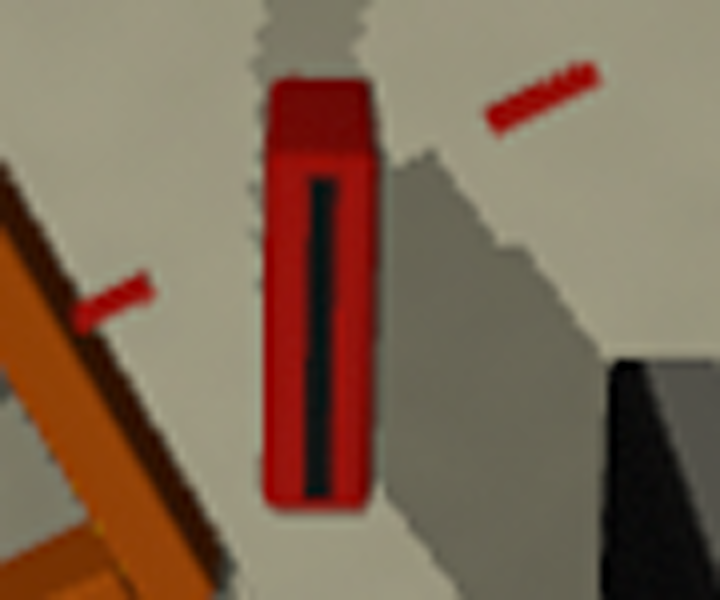

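```bash
python3 - <<'E'
from h import *
p=vision.camera_params("wrist"); s=monitor.read_state();M=R.from_rotvec(s['tcp_rot']).as_matrix()
Z=lambda u,v:((u+.5)/8-.5+220,(v+.5)/8-.5+190)
a=ray(p,Z(322,178),.104);b=ray(p,Z(317,497),.104);c=(a+b)/2;print(c,np.arctan2(*(a-b)[1::-1]),np.linalg.norm(a-b))
for q in [(543,98),(117,302)]: print(ray(p,Z(*q),.07))
c[2]=.106
print((M.T@(c-s['position'])/.03).round(2),s['position'])
E
```

```text
[ 0.5564462  -0.23612072  0.104     ] 0.9820107679133782 0.030109414966220643
[ 0.58172095 -0.23907892  0.07      ]
[ 0.53355977 -0.23395582  0.07      ]
[0.22 1.78 0.06] [ 0.55841424 -0.22944241  0.15933506]
```

```bash
python3 - <<'E'
from h import *
for i in range(3):
    s=monitor.read_state();M=R.from_rotvec(s['tcp_rot']).as_matrix();p=vision.camera_params("wrist")
    T=np.array(p["pose"]); print(s['time_s'],s['position'].round(4),s['tcp_rot'].round(3),s['joint_pos'].round(4),T[:3,3].round(4),(M.T@(T[:3,3]-s['position'])).round(4))
    vision.grab_frame("wrist")
E
```

```text
2.2833 [ 0.5584 -0.2294  0.1593] [-0.876  1.619 -1.621] [ 0.1242  0.3933  0.2414  1.8008 -0.1128  0.959  -0.1651] [ 0.5979 -0.1678  0.2844] [-0.0733 -0.125  -0.0004]
2.3333 [ 0.5585 -0.23    0.1598] [-0.875  1.619 -1.622] [ 0.1246  0.3927  0.2418  1.8005 -0.1128  0.9589 -0.1655] [ 0.598  -0.1683  0.2849] [-0.0733 -0.1249 -0.0004]
2.3833 [ 0.5585 -0.2303  0.16  ] [-0.874  1.62  -1.623] [ 0.1248  0.3925  0.2421  1.8005 -0.1129  0.9588 -0.1658] [ 0.5979 -0.1687  0.285 ] [-0.0733 -0.125  -0.0004]
```

```bash
cat >> h.py <<'E'
def st():
    s=monitor.read_state();M=R.from_rotvec(s['tcp_rot']).as_matrix()
    print('t',round(s['time_s'],2),'pos',s['position'].round(4),'jawyaw',round(float(np.arctan2(M[1,2],M[0,2])),4),'tilt',M[:,1].round(3),'F',np.round(s['contact_force'],1),'T',np.round(s['torque'],2),'open',round(s['opening'],4),'j7',s['joint_pos'][6].round(2))
    return s['position'],M
def units(target,yaw=None):
    x,M=st(); print('units',(M.T@(np.array(target)-x)/.03).round(3), 'ry', None if yaw is None else -(((yaw-np.arctan2(M[1,2],M[0,2]))+np.pi)%(2*np.pi)-np.pi)/.12)
def snap(name,f):
    p=dict(vision.camera_params(name)); np.savez(f'pics/{f}.npz',K=p["K"],pose=p["pose"]); im=vision.grab_frame(name); cv2.imwrite(f'pics/{f}.png',im[:,:,::-1])
def load(f):
    d=np.load(f'pics/{f}.npz'); return {"K":d["K"],"pose":d["pose"]}, cv2.imread(f'pics/{f}.png')
def crop(a,x0,y0,x1,y1,k,f): cv2.imwrite(f'pics/{f}.png',cv2.resize(a[y0:y1,x0:x1],None,fx=k,fy=k,interpolation=cv2.INTER_CUBIC))
E
python3 - <<'E'
from h import *
units([.5552,-.2338,.106],.99-np.pi/2)
E
```

```text
t 2.43 pos [ 0.5583 -0.2305  0.1599] jawyaw -0.5805 tilt [ 0.003 -0.001 -1.   ] F [ 0.3 -0.1 -0.6] T [ 0.05 -0.01 -0.06] open 0.0425 j7 -0.17
units [ 0.149  1.797 -0.031] ry 0.002431629964068834
```

>>> {"op": "drive_tool", "data": {"deltas": [{"dx": 0.15, "dy": 0.4, "dz": -0.03, "rx": 0, "ry": 0, "rz": 0, "fingers": 0.5}, {"dx": 0, "dy": 0.45, "dz": 0, "rx": 0, "ry": 0, "rz": 0, "fingers": 0.5}, {"dx": 0, "dy": 0.45, "dz": 0, "rx": 0, "ry": 0, "rz": 0, "fingers": 0.5}, {"dx": 0, "dy": 0.45, "dz": 0, "rx": 0, "ry": 0, "rz": 0, "fingers": 0.5}, {"dx": 0, "dy": 0, "dz": 0, "rx": 0, "ry": 0, "rz": 0, "fingers": 0.5}, {"dx": 0, "dy": 0, "dz": 0, "rx": 0, "ry": 0, "rz": 0, "fingers": 0.5}, {"dx": 0, "dy": 0, "dz": 0, "rx": 0, "ry": 0, "rz": 0, "fingers": 0.5}]}}

```text
time_s: 3.02
position: [0.554, -0.2338, 0.1057]
tcp_rot: [-0.875, 1.623, -1.624]
contact_force: [0.4, -0.5, 0.9]
opening: 0.0428
```

```bash
python3 - <<'E'
from h import *
units([.5552,-.2338,.106],.99-np.pi/2)
snap('wrist','w3')
E
```

```text
t 3.02 pos [ 0.554  -0.2338  0.1057] jawyaw -0.5819 tilt [ 0. -0. -1.] F [ 0.4 -0.5  0.9] T [ 0.  0. -0.] open 0.0428 j7 -0.14
units [-0.022 -0.01   0.035] ry -0.009099520946209694
```

View pics/w3.png

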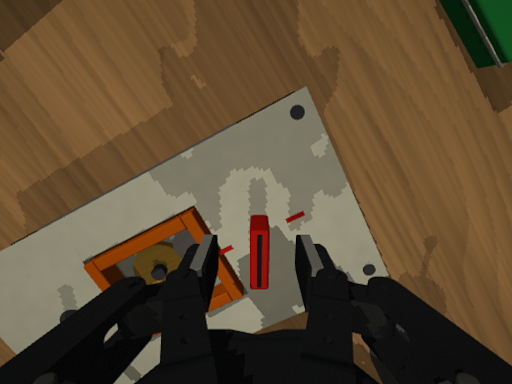

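>>> {"op": "drive_tool", "data": {"deltas": [{"dx": 0, "dy": 0, "dz": 0, "rx": 0, "ry": 0, "rz": 0, "fingers": 0}, {"dx": 0, "dy": 0, "dz": 0, "rx": 0, "ry": 0, "rz": 0, "fingers": 0}, {"dx": 0, "dy": 0, "dz": 0, "rx": 0, "ry": 0, "rz": 0, "fingers": 0}, {"dx": 0, "dy": 0, "dz": 0, "rx": 0, "ry": 0, "rz": 0, "fingers": 0}, {"dx": 0, "dy": 0, "dz": 0, "rx": 0, "ry": 0, "rz": 0, "fingers": 0}, {"dx": 0, "dy": 0, "dz": 0, "rx": 0, "ry": 0, "rz": 0, "fingers": 0}]}}

```text
time_s: 3.57
position: [0.5552, -0.2343, 0.1068]
tcp_rot: [-0.873, 1.621, -1.625]
contact_force: [2.6, -1.2, 1.7]
opening: 0.0083
```

```bash
python3 - <<'E'
from h import *
units([.5552,-.2338,.106],-.105-np.pi/2)
E
```

```text
t 3.57 pos [ 0.5552 -0.2343  0.1068] jawyaw -0.5821 tilt [ 0.003 -0.001 -1.   ] F [ 2.6 -1.2  1.7] T [-0.29 -0.38 -0.04] open 0.0083 j7 -0.14
units [-0.015  0.027 -0.008] ry 9.113897708793422
```

>>> {"op": "drive_tool", "data": {"deltas": [{"dx": 0, "dy": 0, "dz": 0, "rx": 0, "ry": 0.8, "rz": 0, "fingers": 0}, {"dx": 0, "dy": 0, "dz": 0, "rx": 0, "ry": 0.8, "rz": 0, "fingers": 0}, {"dx": 0, "dy": 0, "dz": 0, "rx": 0, "ry": 0.8, "rz": 0, "fingers": 0}, {"dx": 0, "dy": 0, "dz": 0, "rx": 0, "ry": 0.8, "rz": 0, "fingers": 0}, {"dx": 0, "dy": 0, "dz": 0, "rx": 0, "ry": 0.8, "rz": 0, "fingers": 0}, {"dx": 0, "dy": 0, "dz": 0, "rx": 0, "ry": 0.8, "rz": 0, "fingers": 0}, {"dx": 0, "dy": 0, "dz": 0, "rx": 0, "ry": 0.8, "rz": 0, "fingers": 0}, {"dx": 0, "dy": 0, "dz": 0, "rx": 0, "ry": 0.8, "rz": 0, "fingers": 0}]}}

```text
time_s: 4.23
position: [0.5552, -0.2343, 0.1068]
tcp_rot: [-0.226, 2.104, -2.108]
contact_force: [0.8, -1.0, 2.4]
opening: 0.0083
```

>>> {"op": "drive_tool", "data": {"deltas": [{"dx": 0, "dy": 0, "dz": 0, "rx": 0, "ry": 0.8, "rz": 0, "fingers": 0}, {"dx": 0, "dy": 0, "dz": 0, "rx": 0, "ry": 0.8, "rz": 0, "fingers": 0}, {"dx": 0, "dy": 0, "dz": 0, "rx": 0, "ry": 0.8, "rz": 0, "fingers": 0}, {"dx": 0, "dy": 0, "dz": 0, "rx": 0, "ry": 0.3, "rz": 0, "fingers": 0}, {"dx": 0, "dy": 0, "dz": 0, "rx": 0, "ry": 0, "rz": 0, "fingers": 0}, {"dx": 0, "dy": 0, "dz": 0, "rx": 0, "ry": 0, "rz": 0, "fingers": 0}, {"dx": 0, "dy": 0, "dz": 0, "rx": 0, "ry": 0, "rz": 0, "fingers": 0}]}}

```text
time_s: 4.82
position: [0.5552, -0.2343, 0.1068]
tcp_rot: [-0.115, -2.169, 2.171]
contact_force: [2.6, -2.3, 3.8]
opening: 0.0079
```

```bash
python3 - <<'E'
from h import *
units([.5552,-.2338,.106],-.105-np.pi/2)
snap('wrist','w4')
E
```

```text
t 4.82 pos [ 0.5552 -0.2343  0.1068] jawyaw -1.6733 tilt [ 0.003 -0.001 -1.   ] F [ 2.6 -2.3  3.8] T [-0.34 -0.7  -0.03] open 0.0079 j7 -1.12
units [ 0.001  0.026 -0.016] ry 0.021087845792899795
```

View pics/w4.png

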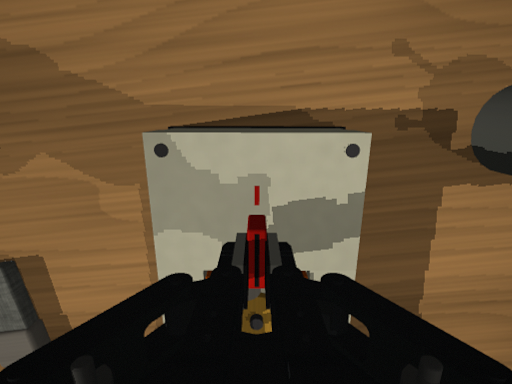

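>>> {"op": "drive_tool", "data": {"deltas": [{"dx": 0, "dy": 0, "dz": 0, "rx": 0, "ry": 0, "rz": 0, "fingers": 0.5}, {"dx": 0, "dy": 0, "dz": 0, "rx": 0, "ry": 0, "rz": 0, "fingers": 0.5}, {"dx": 0, "dy": 0, "dz": 0, "rx": 0, "ry": 0, "rz": 0, "fingers": 0.5}, {"dx": 0, "dy": -0.6, "dz": 0, "rx": 0, "ry": 0, "rz": 0, "fingers": 0.5}, {"dx": 0, "dy": -1, "dz": 0, "rx": 0, "ry": 0, "rz": 0, "fingers": 0.5}, {"dx": 0, "dy": -1, "dz": 0, "rx": 0, "ry": 0, "rz": 0, "fingers": 0.6}, {"dx": 0, "dy": -1, "dz": 0, "rx": 0, "ry": 0, "rz": 0, "fingers": 0.6}, {"dx": 0, "dy": -0.6, "dz": 0, "rx": 0, "ry": 0, "rz": 0, "fingers": 0.6}]}}

```text
time_s: 5.53
position: [0.5537, -0.2337, 0.234]
tcp_rot: [-0.113, -2.169, 2.168]
contact_force: [0.6, 0.0, -0.2]
opening: 0.0515
```

>>> {"op": "drive_tool", "data": {"deltas": [{"dx": 0, "dy": 0, "dz": 0, "rx": 0, "ry": 0, "rz": 0, "fingers": 0.6}, {"dx": 0, "dy": 0, "dz": 0, "rx": 0, "ry": 0, "rz": 0, "fingers": 0.6}, {"dx": 0, "dy": 0, "dz": 0, "rx": 0, "ry": 0, "rz": 0, "fingers": 0.6}, {"dx": 0, "dy": 0, "dz": 0, "rx": 0, "ry": 0, "rz": 0, "fingers": 0.6}]}}

```text
time_s: 5.87
position: [0.5521, -0.2327, 0.2293]
tcp_rot: [-0.106, -2.168, 2.165]
contact_force: [0.1, -1.0, -0.2]
opening: 0.0514
```

```bash
python3 - <<'E'
from h import *
units([.5415,.217,.23],-.1-np.pi/2)
snap('wrist','w5'); snap('scene','s5'); snap('side','d5')
p,a=load('s5'); crop(a,150,140,260,220,7,'s5a')
E
```

```text
t 5.87 pos [ 0.5521 -0.2327  0.2293] jawyaw -1.6737 tilt [-0.005  0.002 -1.   ] F [ 0.1 -1.  -0.2] T [ 0.02 -0.07 -0.  ] open 0.0514 j7 -1.19
units [ 1.8920e+00  1.0000e-03 -1.4875e+01] ry -0.023849409609585003
```

View pics/w5.png

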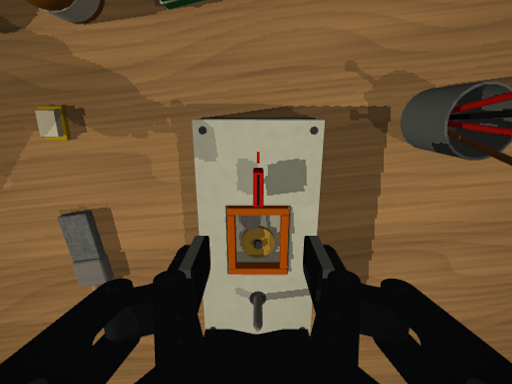

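View pics/s5a.png

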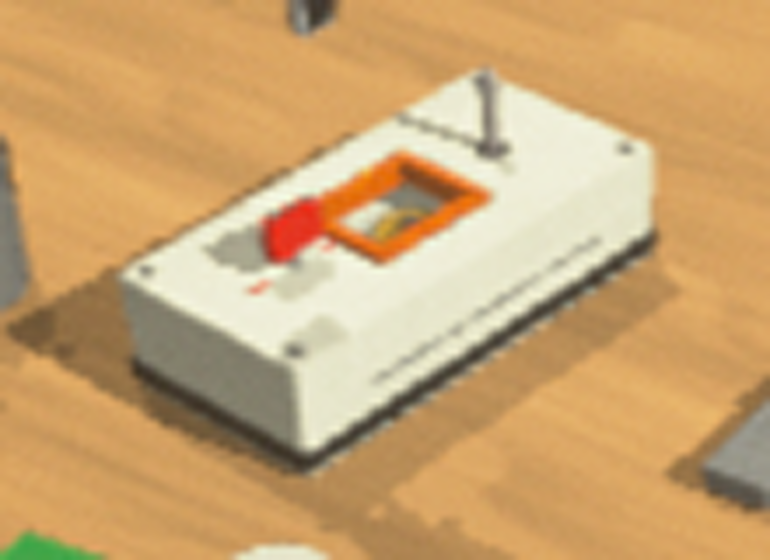

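```bash
python3 - <<'E'
from h import *
p,a=load('w5'); crop(a,180,105,340,335,2.6,'w5a')
E
```

```text
(no output)
```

View pics/w5a.png

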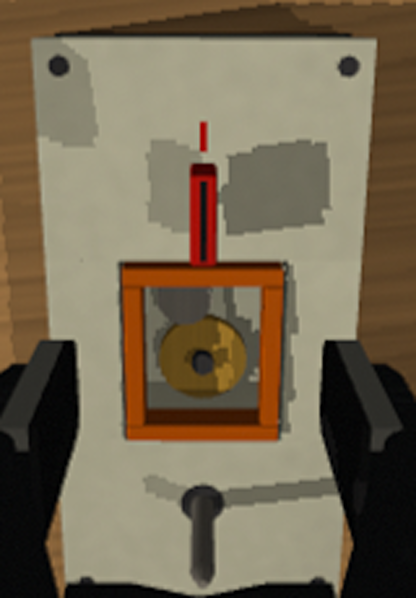

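```bash
python3 - <<'E'
from h import *
p,a=load('w5'); W=lambda u,v:((u+.5)/2.6-.5+180,(v+.5)/2.6-.5+105)
u=np.array([np.cos(-.105),np.sin(-.105),0])
g=[ray(p,W(*q),.075) for q in [(118,262),(286,262),(281,441),(125,440)]]; print('gasket',np.mean(g,0),[np.linalg.norm(g[i+1]-g[i]).round(4) for i in range(3)], 'dir',(g[0]+g[1]-g[2]-g[3]))
d=(g[0]+g[1]-g[2]-g[3]);print(np.arctan2(d[1],d[0]))
a,b=ray(p,W(204,180),.104),ray(p,W(203.5,264),.104);print('slot',a,b,np.arctan2(*(a-b)[1::-1]),(a+b)/2-u*.068)
t=ray(p,W(203,575),.12);print('tip',t,t+u*.075)
m=ray(p,W(203.5,136),.07);print('mark',m, np.arctan2(*(m-ray(p,W(203,500),.07))[1::-1]))
E
```

```text
gasket [ 0.48968904 -0.22693573  0.075     ] [np.float64(0.0677), np.float64(0.0823), np.float64(0.068)] dir [ 0.16345561 -0.01578496  0.        ]
-0.09627179621434942
slot [ 0.57037427 -0.23556141  0.104     ] [ 0.53956133 -0.23226084  0.104     ] -0.10670945046476528 [ 0.48734231 -0.22678424  0.104     ]
tip [ 0.41783325 -0.21963895  0.12      ] [ 0.4924202  -0.22749949  0.12      ]
mark [ 0.58036965 -0.23657069  0.07      ] -0.102445795899356
```

>>> {"op": "drive_tool", "data": {"deltas": [{"dx": 0.12, "dy": 0, "dz": -0.6, "rx": 0, "ry": 0, "rz": 0, "fingers": 0.6}, {"dx": 0.12, "dy": 0, "dz": -1, "rx": 0, "ry": 0, "rz": 0, "fingers": 0.6}, {"dx": 0.12, "dy": 0, "dz": -1, "rx": 0, "ry": 0, "rz": 0, "fingers": 0.6}, {"dx": 0.12, "dy": 0, "dz": -1, "rx": 0, "ry": 0, "rz": 0, "fingers": 0.6}, {"dx": 0.12, "dy": 0, "dz": -1, "rx": 0, "ry": 0, "rz": 0, "fingers": 0.6}, {"dx": 0.12, "dy": 0, "dz": -1, "rx": 0, "ry": 0, "rz": 0, "fingers": 0.6}, {"dx": 0.12, "dy": 0, "dz": -1, "rx": 0, "ry": 0, "rz": 0, "fingers": 0.6}, {"dx": 0.12, "dy": 0, "dz": -1, "rx": 0, "ry": 0, "rz": 0, "fingers": 0.6}]}}

```text
time_s: 6.68
position: [0.548, -0.0025, 0.2311]
tcp_rot: [-0.111, -2.168, 2.168]
contact_force: [0.3, 0.4, 0.1]
opening: 0.0513
```

>>> {"op": "drive_tool", "data": {"deltas": [{"dx": 0.12, "dy": 0, "dz": -1, "rx": 0, "ry": 0, "rz": 0, "fingers": 0.6}, {"dx": 0.12, "dy": 0, "dz": -1, "rx": 0, "ry": 0, "rz": 0, "fingers": 0.6}, {"dx": 0.12, "dy": 0, "dz": -1, "rx": 0, "ry": 0, "rz": 0, "fingers": 0.6}, {"dx": 0.12, "dy": 0, "dz": -1, "rx": 0, "ry": 0, "rz": 0, "fingers": 0.6}, {"dx": 0.12, "dy": 0, "dz": -1, "rx": 0, "ry": 0, "rz": 0, "fingers": 0.6}, {"dx": 0.12, "dy": 0, "dz": -1, "rx": 0, "ry": 0, "rz": 0, "fingers": 0.6}, {"dx": 0.12, "dy": 0, "dz": -0.8, "rx": 0, "ry": 0, "rz": 0, "fingers": 0.6}, {"dx": 0.12, "dy": 0, "dz": -0.5, "rx": 0, "ry": 0, "rz": 0, "fingers": 0.6}]}}

```text
time_s: 7.35
position: [0.5414, 0.2211, 0.2309]
tcp_rot: [-0.106, -2.171, 2.169]
contact_force: [-0.3, 0.6, 0.7]
opening: 0.0512
```

>>> {"op": "drive_tool", "data": {"deltas": [{"dx": 0, "dy": 0, "dz": 0, "rx": 0, "ry": 0, "rz": 0, "fingers": 0.6}, {"dx": 0, "dy": 0, "dz": 0, "rx": 0, "ry": 0, "rz": 0, "fingers": 0.6}, {"dx": 0, "dy": 0, "dz": 0, "rx": 0, "ry": 0, "rz": 0, "fingers": 0.6}, {"dx": 0, "dy": 0, "dz": 0, "rx": 0, "ry": 0, "rz": 0, "fingers": 0.6}, {"dx": 0, "dy": 0, "dz": 0, "rx": 0, "ry": 0, "rz": 0, "fingers": 0.6}, {"dx": 0, "dy": 0, "dz": 0, "rx": 0, "ry": 0, "rz": 0, "fingers": 0.6}]}}

```text
time_s: 7.85
position: [0.5429, 0.2152, 0.2319]
tcp_rot: [-0.115, -2.167, 2.167]
contact_force: [0.7, 0.1, -0.0]
opening: 0.0513
```

```bash
python3 - <<'E'
from h import *
units([.5415,.217,.03],-.1-np.pi/2)
snap('wrist','w6')
E
```

```text
t 7.85 pos [0.5429 0.2152 0.2319] jawyaw -1.6767 tilt [ 0. -0. -1.] F [ 0.7  0.1 -0. ] T [ 0.01  0.07 -0.  ] open 0.0513 j7 -2.05
units [ 0.056  6.729 -0.058] ry -0.04920675110710408
```

View pics/w6.png

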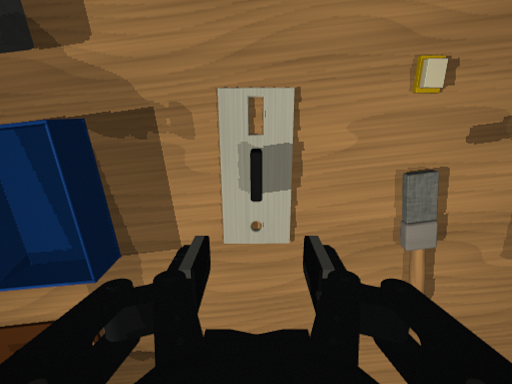

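```bash
python3 - <<'E'
from h import *
p,a=load('w6'); crop(a,205,80,310,255,3.4,'w6a')
E
```

```text
(no output)
```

View pics/w6a.png

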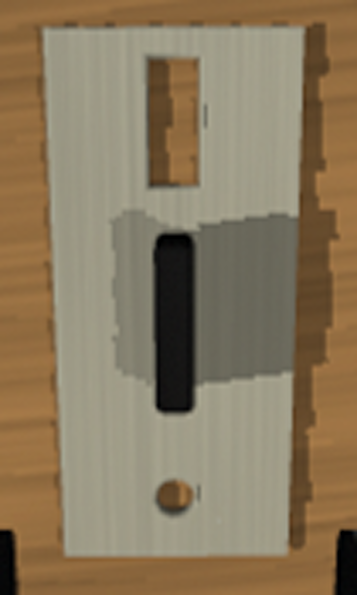

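```bash
python3 - <<'E'
from h import *
p,a=load('w6'); W=lambda u,v:((u+.5)/3.4-.5+205,(v+.5)/3.4-.5+80)
c=[ray(p,W(*q),.006) for q in [(42,28),(304,27),(288,555),(64,555)]]
print(np.mean(c,0),[np.linalg.norm(c[(i+1)%4]-c[i]).round(4) for i in range(4)])
d=(c[0]+c[1]-c[2]-c[3]);print(np.arctan2(d[1],d[0]))
e=ray(p,W(174,496),.006);s=ray(p,W(173.5,122),.006);print('eye',e,'slot',s,np.linalg.norm(e-s),np.arctan2(*(s-e)[1::-1]))
u=(s-e)/np.linalg.norm(s-e);print(e+u*.075,s-u*.068)
b=[ray(p,W(*q),.04) for q in [(174,237),(174,410)]];print('bar',np.mean(b,0),np.linalg.norm(b[0]-b[1]))
E
```

```text
[0.54371544 0.21595503 0.006     ] [np.float64(0.0901), np.float64(0.1992), np.float64(0.0903), np.float64(0.1989)]
-0.10048097425995958
eye [0.47024533 0.22402648 0.006     ] slot [0.61168109 0.20911387 0.006     ] 0.14221976128853692 -0.10504916769923134
[0.54483189 0.21616227 0.006     ] [0.54405595 0.21624409 0.006     ]
bar [0.5460335  0.21590921 0.04      ] 0.05978535838715888
```

>>> {"op": "drive_tool", "data": {"deltas": [{"dx": -0.05, "dy": 0.9, "dz": -0.03, "rx": 0, "ry": 0, "rz": 0, "fingers": 0.6}, {"dx": 0, "dy": 1, "dz": 0, "rx": 0, "ry": 0, "rz": 0, "fingers": 0.6}, {"dx": 0, "dy": 1, "dz": 0, "rx": 0, "ry": 0, "rz": 0, "fingers": 0.6}, {"dx": 0, "dy": 1, "dz": 0, "rx": 0, "ry": 0, "rz": 0, "fingers": 0.6}, {"dx": 0, "dy": 1, "dz": 0, "rx": 0, "ry": 0, "rz": 0, "fingers": 0.6}, {"dx": 0, "dy": 0.7, "dz": 0, "rx": 0, "ry": 0, "rz": 0, "fingers": 0.6}, {"dx": 0, "dy": 0.5, "dz": 0, "rx": 0, "ry": 0, "rz": 0, "fingers": 0.6}, {"dx": 0, "dy": 0.2, "dz": 0, "rx": 0, "ry": 0, "rz": 0, "fingers": 0.6}]}}

```text
time_s: 8.57
position: [0.5421, 0.2164, 0.0399]
tcp_rot: [-0.107, -2.163, 2.169]
contact_force: [-0.5, -0.3, -0.0]
opening: 0.0512
```

>>> {"op": "drive_tool", "data": {"deltas": [{"dx": 0, "dy": 0, "dz": 0, "rx": 0, "ry": 0, "rz": 0, "fingers": 0.6}, {"dx": 0, "dy": 0, "dz": 0, "rx": 0, "ry": 0, "rz": 0, "fingers": 0.6}, {"dx": 0, "dy": 0, "dz": 0, "rx": 0, "ry": 0, "rz": 0, "fingers": 0.6}, {"dx": 0, "dy": 0, "dz": 0, "rx": 0, "ry": 0, "rz": 0, "fingers": 0.6}, {"dx": 0, "dy": 0, "dz": 0, "rx": 0, "ry": 0, "rz": 0, "fingers": 0.6}]}}

```text
time_s: 8.98
position: [0.5452, 0.2181, 0.0442]
tcp_rot: [-0.115, -2.171, 2.168]
contact_force: [0.1, -0.2, -1.0]
opening: 0.0513
```

```bash
python3 - <<'E'
from h import *
units([.5443,.2161,.03],-.103-np.pi/2)
E
```

```text
t 8.98 pos [0.5452 0.2181 0.0442] jawyaw -1.674 tilt [ 0.002  0.001 -1.   ] F [ 0.1 -0.2 -1. ] T [-0.04 -0.    0.01] open 0.0513 j7 -1.98
units [0.023 0.473 0.071] ry -0.001769956919250859
```

>>> {"op": "drive_tool", "data": {"deltas": [{"dx": 0, "dy": 0.25, "dz": 0.05, "rx": 0, "ry": 0, "rz": 0, "fingers": 0.6}, {"dx": 0, "dy": 0.2, "dz": 0, "rx": 0, "ry": 0, "rz": 0, "fingers": 0.6}, {"dx": 0, "dy": 0, "dz": 0, "rx": 0, "ry": 0, "rz": 0, "fingers": 0.6}, {"dx": 0, "dy": 0, "dz": 0, "rx": 0, "ry": 0, "rz": 0, "fingers": 0.6}, {"dx": 0, "dy": 0, "dz": 0, "rx": 0, "ry": 0, "rz": 0, "fingers": 0.6}, {"dx": 0, "dy": 0, "dz": 0, "rx": 0, "ry": 0, "rz": 0, "fingers": 0.6}]}}

```text
time_s: 9.48
position: [0.544, 0.2162, 0.0293]
tcp_rot: [-0.112, -2.169, 2.168]
contact_force: [-0.0, 0.6, -0.5]
opening: 0.0513
```

```bash
python3 - <<'E'
from h import *
units([.5443,.2161,.03],-.103-np.pi/2)
snap('wrist','w7')
E
```

```text
t 9.48 pos [0.544  0.2162 0.0293] jawyaw -1.6739 tilt [ 0.  0. -1.] F [-0.   0.6 -0.5] T [ 0.07 -0.02 -0.03] open 0.0513 j7 -1.97
units [-0.009 -0.025  0.003] ry -0.0011298488806839777
```

View pics/w7.png

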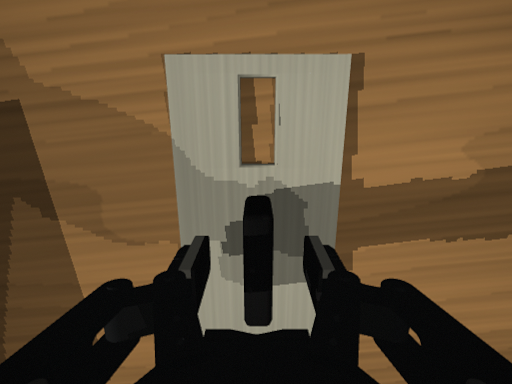

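>>> {"op": "drive_tool", "data": {"deltas": [{"dx": 0, "dy": 0, "dz": 0, "rx": 0, "ry": 0, "rz": 0, "fingers": 0}, {"dx": 0, "dy": 0, "dz": 0, "rx": 0, "ry": 0, "rz": 0, "fingers": 0}, {"dx": 0, "dy": 0, "dz": 0, "rx": 0, "ry": 0, "rz": 0, "fingers": 0}, {"dx": 0, "dy": 0, "dz": 0, "rx": 0, "ry": 0, "rz": 0, "fingers": 0}, {"dx": 0, "dy": 0, "dz": 0, "rx": 0, "ry": 0, "rz": 0, "fingers": 0}, {"dx": 0, "dy": 0, "dz": 0, "rx": 0, "ry": 0, "rz": 0, "fingers": 0}]}}

```text
time_s: 10.03
position: [0.5442, 0.2163, 0.0296]
tcp_rot: [-0.112, -2.169, 2.168]
contact_force: [0.5, -0.0, 1.9]
opening: 0.0129
```

```bash
python3 - <<'E'
from h import *
units([.5443,.2161,.03],-.103-np.pi/2)
E
```

```text
t 10.03 pos [0.5442 0.2163 0.0296] jawyaw -1.6739 tilt [ 0.001  0.    -1.   ] F [ 0.5 -0.   1.9] T [0.01 0.04 0.  ] open 0.0129 j7 -1.97
units [-0.003 -0.014  0.007] ry -0.0005572240493689762
```

>>> {"op": "drive_tool", "data": {"deltas": [{"dx": 0, "dy": -0.3, "dz": 0, "rx": 0, "ry": 0, "rz": 0, "fingers": 0}, {"dx": 0, "dy": -0.7, "dz": 0, "rx": 0, "ry": 0, "rz": 0, "fingers": 0}, {"dx": 0, "dy": -0.9, "dz": 0, "rx": 0, "ry": 0, "rz": 0, "fingers": 0}, {"dx": 0, "dy": -0.9, "dz": 0, "rx": 0, "ry": 0, "rz": 0, "fingers": 0}, {"dx": 0, "dy": -0.9, "dz": 0, "rx": 0, "ry": 0, "rz": 0, "fingers": 0}, {"dx": 0, "dy": -0.9, "dz": 0, "rx": 0, "ry": 0, "rz": 0, "fingers": 0}, {"dx": 0, "dy": -0.6, "dz": 0, "rx": 0, "ry": 0, "rz": 0, "fingers": 0}, {"dx": 0, "dy": -0.3, "dz": 0, "rx": 0, "ry": 0, "rz": 0, "fingers": 0}]}}

```text
time_s: 10.7
position: [0.5451, 0.2165, 0.1974]
tcp_rot: [-0.116, -2.173, 2.167]
contact_force: [-0.2, -0.2, -2.6]
opening: 0.0131
```

>>> {"op": "drive_tool", "data": {"deltas": [{"dx": 0, "dy": 0, "dz": 0, "rx": 0, "ry": 0, "rz": 0, "fingers": 0}, {"dx": 0, "dy": 0, "dz": 0, "rx": 0, "ry": 0, "rz": 0, "fingers": 0}, {"dx": 0, "dy": 0, "dz": 0, "rx": 0, "ry": 0, "rz": 0, "fingers": 0}, {"dx": 0, "dy": 0, "dz": 0, "rx": 0, "ry": 0, "rz": 0, "fingers": 0}]}}

```text
time_s: 11.03
position: [0.5424, 0.2155, 0.192]
tcp_rot: [-0.108, -2.164, 2.169]
contact_force: [-0.1, -0.4, -2.4]
opening: 0.0127
```

```bash
python3 - <<'E'
from h import *
units([.488,-.2267,.2],-.104-np.pi/2)
snap('wrist','w8');snap('side','d8')
E
```

```text
t 11.03 pos [0.5424 0.2155 0.192 ] jawyaw -1.6738 tilt [-0.004 -0.002 -1.   ] F [-0.1 -0.4 -2.4] T [-0.01 -0.05 -0.04] open 0.0127 j7 -2.03
units [ 0.288 -0.229 14.85 ] ry 0.007916440711267885
```

View pics/w8.png

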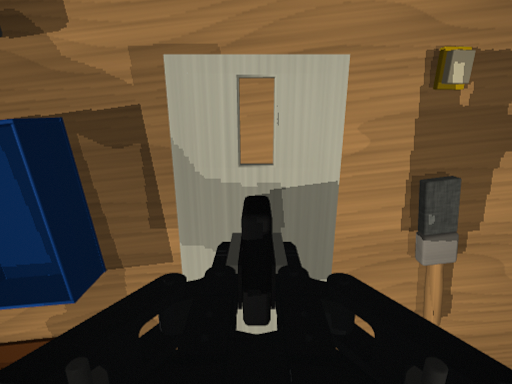

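View pics/d8.png

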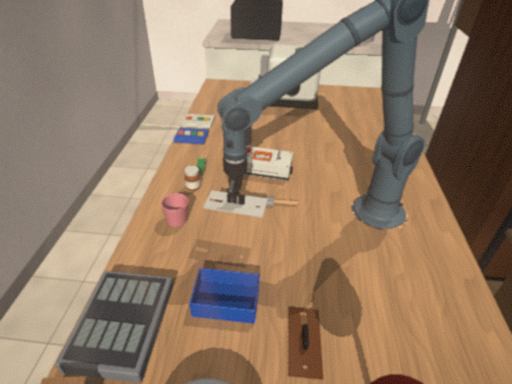

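>>> {"op": "drive_tool", "data": {"deltas": [{"dx": 0, "dy": -0.1, "dz": 0.5, "rx": 0, "ry": 0, "rz": 0, "fingers": 0}, {"dx": 0, "dy": -0.1, "dz": 1, "rx": 0, "ry": 0, "rz": 0, "fingers": 0}, {"dx": 0.1, "dy": 0, "dz": 1, "rx": 0, "ry": 0, "rz": 0, "fingers": 0}, {"dx": 0.1, "dy": 0, "dz": 1, "rx": 0, "ry": 0, "rz": 0, "fingers": 0}, {"dx": 0.1, "dy": 0, "dz": 1, "rx": 0, "ry": 0, "rz": 0, "fingers": 0}, {"dx": 0, "dy": 0, "dz": 1, "rx": 0, "ry": 0, "rz": 0, "fingers": 0}, {"dx": 0, "dy": 0, "dz": 1, "rx": 0, "ry": 0, "rz": 0, "fingers": 0}, {"dx": 0, "dy": 0, "dz": 1, "rx": 0, "ry": 0, "rz": 0, "fingers": 0}]}}

```text
time_s: 11.8
position: [0.5107, -0.0095, 0.2003]
tcp_rot: [-0.113, -2.167, 2.168]
contact_force: [-0.3, 0.2, -1.9]
opening: 0.013
```

>>> {"op": "drive_tool", "data": {"deltas": [{"dx": 0, "dy": 0, "dz": 1, "rx": 0, "ry": 0, "rz": 0, "fingers": 0}, {"dx": 0, "dy": 0, "dz": 1, "rx": 0, "ry": 0, "rz": 0, "fingers": 0}, {"dx": 0, "dy": 0, "dz": 1, "rx": 0, "ry": 0, "rz": 0, "fingers": 0}, {"dx": 0, "dy": 0, "dz": 1, "rx": 0, "ry": 0, "rz": 0, "fingers": 0}, {"dx": 0, "dy": 0, "dz": 1, "rx": 0, "ry": 0, "rz": 0, "fingers": 0}, {"dx": 0, "dy": 0, "dz": 1, "rx": 0, "ry": 0, "rz": 0, "fingers": 0}, {"dx": 0, "dy": 0, "dz": 0.8, "rx": 0, "ry": 0, "rz": 0, "fingers": 0}, {"dx": 0, "dy": 0, "dz": 0.5, "rx": 0, "ry": 0, "rz": 0, "fingers": 0}]}}

```text
time_s: 12.47
position: [0.487, -0.2296, 0.2005]
tcp_rot: [-0.117, -2.163, 2.168]
contact_force: [0.3, -0.7, -2.3]
opening: 0.0127
```

>>> {"op": "drive_tool", "data": {"deltas": [{"dx": 0, "dy": 0, "dz": 0, "rx": 0, "ry": 0, "rz": 0, "fingers": 0}, {"dx": 0, "dy": 0, "dz": 0, "rx": 0, "ry": 0, "rz": 0, "fingers": 0}, {"dx": 0, "dy": 0, "dz": 0, "rx": 0, "ry": 0, "rz": 0, "fingers": 0}, {"dx": 0, "dy": 0, "dz": 0, "rx": 0, "ry": 0, "rz": 0, "fingers": 0}, {"dx": 0, "dy": 0, "dz": 0, "rx": 0, "ry": 0, "rz": 0, "fingers": 0}, {"dx": 0, "dy": 0, "dz": 0, "rx": 0, "ry": 0, "rz": 0, "fingers": 0}, {"dx": 0, "dy": 0, "dz": 0, "rx": 0, "ry": 0, "rz": 0, "fingers": 0}, {"dx": 0, "dy": 0, "dz": 0, "rx": 0, "ry": 0, "rz": 0, "fingers": 0}]}}

```text
time_s: 13.13
position: [0.4894, -0.224, 0.2003]
tcp_rot: [-0.111, -2.169, 2.169]
contact_force: [0.5, -0.1, -3.4]
opening: 0.0126
```

```bash
python3 - <<'E'
from h import *
units([.488,-.2267,.16],-.104-np.pi/2)
snap('wrist','w9');snap('scene','s9');snap('side','d9')
units([.488,-.2267,.16],-.104-np.pi/2)
p,a=load('s9'); crop(a,150,130,270,220,6.5,'s9a')
p,a=load('d9'); crop(a,215,125,310,195,8,'d9a')
E
```

```text
t 13.13 pos [ 0.4894 -0.224   0.2003] jawyaw -1.6729 tilt [-0.  0. -1.] F [ 0.5 -0.1 -3.4] T [-0.02 -0.    0.04] open 0.0126 j7 -1.18
units [0.039 1.343 0.094] ry 0.015837618057605123
t 13.28 pos [ 0.4893 -0.2244  0.2003] jawyaw -1.6736 tilt [ 0. -0. -1.] F [-0.1  0.2 -2.6] T [-0.   -0.01  0.01] open 0.0131 j7 -1.18
units [0.037 1.343 0.08 ] ry 0.009775752868890208
```

View pics/w9.png

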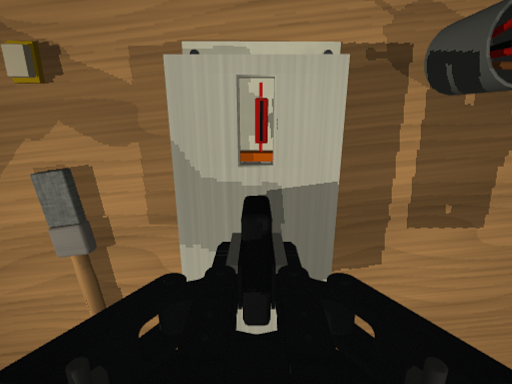

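View pics/s9a.png

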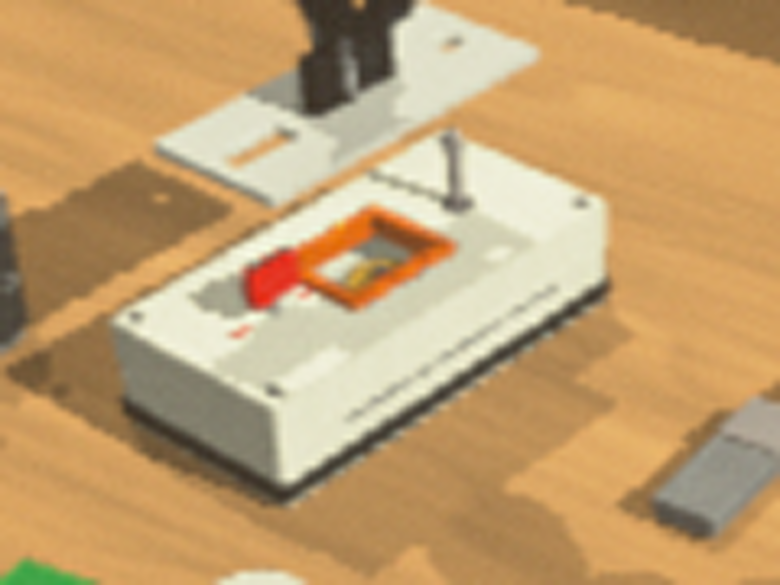

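View pics/d9a.png

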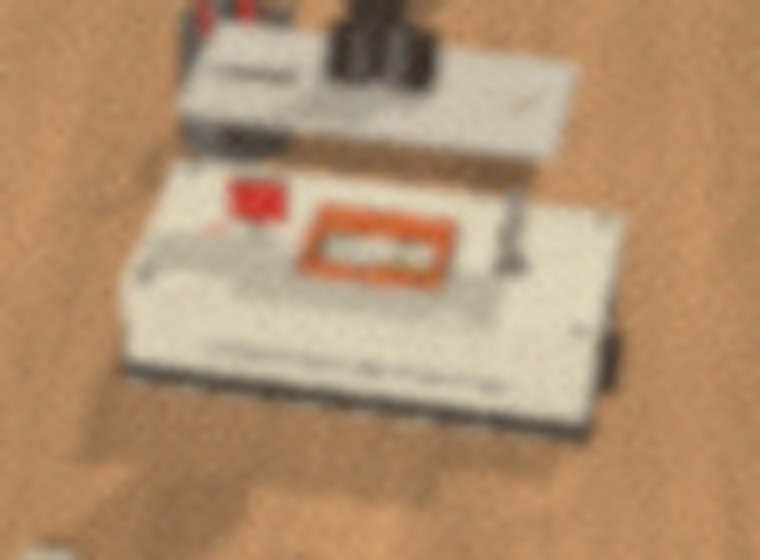

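```bash
python3 - <<'E'
from h import *
p,a=load('w9'); crop(a,225,65,290,175,5.4,'w9a')
E
```

```text
(no output)
```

View pics/w9a.png

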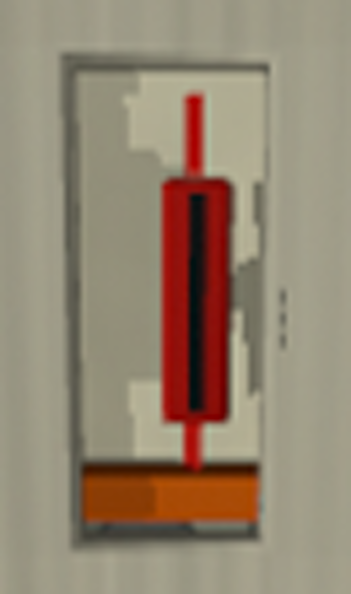

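```bash
python3 - <<'E'
from h import *
p,a=load('w9'); W=lambda u,v:((u+.5)/5.4-.5+225,(v+.5)/5.4-.5+65)
zt=.2003-.0296+.006
c=[ray(p,W(*q),zt) for q in [(62,55),(270,63),(258,542),(72,545)]]
print('slot',np.mean(c,0),[np.linalg.norm(c[(i+1)%4]-c[i]).round(4) for i in range(4)])
l=[ray(p,W(*q),.104) for q in [(198,193),(196,411)]];h=np.mean(l,0)
print('head',h,np.linalg.norm(l[0]-l[1]),np.arctan2(*(l[0]-l[1])[1::-1]))
d=np.mean(c,0)-h; u=np.array([np.cos(-.104),np.sin(-.104)]);v=np.array([-u[1],u[0]])
print('slot-head along x,y (mm)',1e3*d[:2]@u,1e3*d[:2]@v)
# panel width edges
sl=np.mean(c,0)[:2]; print('grip from slot',sl-.068*u)
E
```

```text
slot [ 0.5569375 -0.2297321  0.1767   ] [np.float64(0.0189), np.float64(0.0439), np.float64(0.0184), np.float64(0.0448)]
head [ 0.55517545 -0.23376462  0.104     ] 0.029678428610449278 -0.10665985634470809
slot-head along x,y (mm) 1.333912248586473 4.1936523733851825
grip from slot [ 0.48930492 -0.22267284]
```

>>> {"op": "drive_tool", "data": {"deltas": [{"dx": 0.05, "dy": 0.4, "dz": 0.11, "rx": 0, "ry": 0, "rz": 0, "fingers": 0}, {"dx": 0, "dy": 0.5, "dz": 0, "rx": 0, "ry": 0, "rz": 0, "fingers": 0}, {"dx": 0, "dy": 0.4, "dz": 0, "rx": 0, "ry": 0, "rz": 0, "fingers": 0}, {"dx": 0, "dy": 0, "dz": 0, "rx": 0, "ry": 0, "rz": 0, "fingers": 0}, {"dx": 0, "dy": 0, "dz": 0, "rx": 0, "ry": 0, "rz": 0, "fingers": 0}, {"dx": 0, "dy": 0, "dz": 0, "rx": 0, "ry": 0, "rz": 0, "fingers": 0}, {"dx": 0, "dy": 0, "dz": 0, "rx": 0, "ry": 0, "rz": 0, "fingers": 0}, {"dx": 0, "dy": 0, "dz": 0, "rx": 0, "ry": 0, "rz": 0, "fingers": 0}]}}

```text
time_s: 13.95
position: [0.4881, -0.228, 0.1621]
tcp_rot: [-0.114, -2.169, 2.17]
contact_force: [-0.3, 0.5, -2.6]
opening: 0.0131
```

```bash
python3 - <<'E'
from h import *
units([.4877,-.2267,.16],-.104-np.pi/2)
snap('wrist','w10');units([.4877,-.2267,.16],-.104-np.pi/2);snap('scene','s10');snap('side','d10')
p,a=load('s10'); crop(a,170,130,260,200,8,'s10a')
p,a=load('d10'); crop(a,220,125,310,190,8,'d10a')
p,a=load('w10'); crop(a,225,65,290,175,5.4,'w10a')
E
```

```text
t 13.95 pos [ 0.4881 -0.228   0.1621] jawyaw -1.6738 tilt [ 0.002 -0.    -1.   ] F [-0.3  0.5 -2.6] T [-0.01 -0.07  0.04] open 0.0131 j7 -1.14
units [ 0.019  0.068 -0.041] ry 0.00790154432949534
t 14.0 pos [ 0.4881 -0.2279  0.162 ] jawyaw -1.6739 tilt [ 0.002 -0.    -1.   ] F [-0.1  0.3 -2.7] T [-0.02  0.01  0.  ] open 0.0131 j7 -1.14
units [ 0.017  0.068 -0.039] ry 0.007524620462373566
```

View pics/s10a.png

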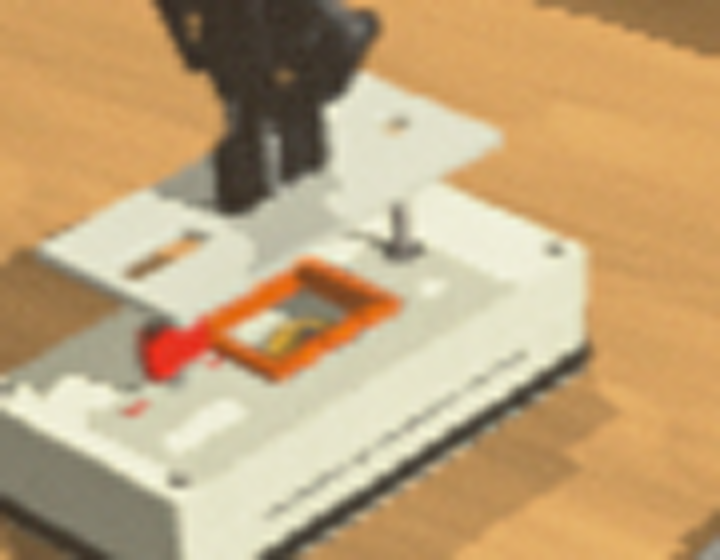

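View pics/d10a.png

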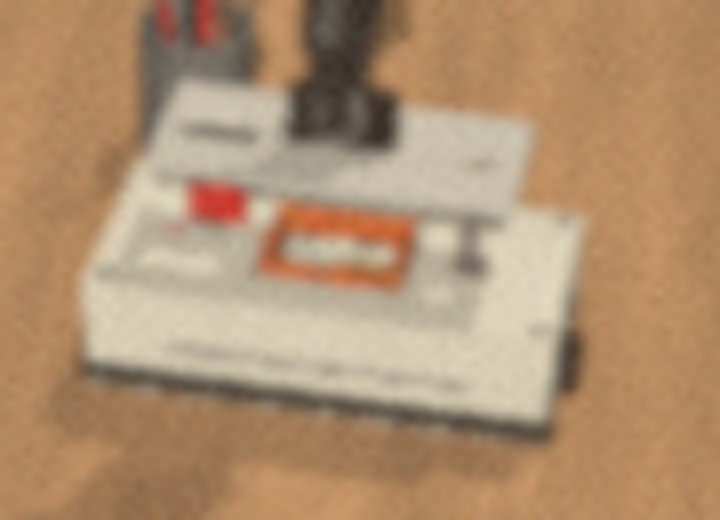

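View pics/w10a.png

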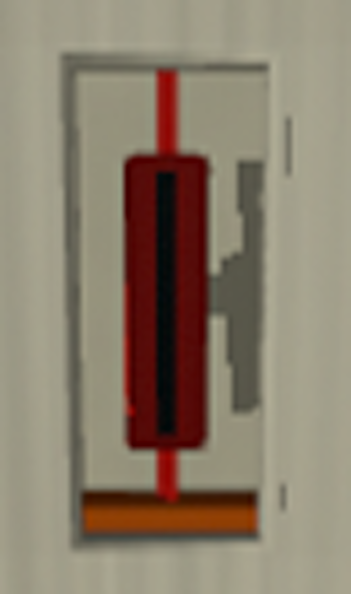

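```bash
python3 - <<'E'
from h import *
u=np.array([np.cos(-.104),np.sin(-.104)]);v=np.array([-u[1],u[0]])
p,a=load('w10'); W=lambda u,v:((u+.5)/5.4-.5+225,(v+.5)/5.4-.5+65)
zt=.162-.0296+.006
c=[ray(p,W(*q),zt) for q in [(62,55),(270,63),(258,542),(72,545)]]; sl=np.mean(c,0)
l=[ray(p,W(*q),.104) for q in [(166,172),(166,436)]];h=np.mean(l,0)
print('head',h,np.linalg.norm(l[0]-l[1]),np.arctan2(*(l[0]-l[1])[1::-1]),'slot',sl)
d=(sl-h)[:2]; print('slot-head along x,y (mm)',1e3*d@u,1e3*d@v)
S,a=load('s10'); Z=lambda u,v:((u+.5)/8-.5+170,(v+.5)/8-.5+130)
e=ray(S,Z(398,124),zt); print('scene eye',e)
Dd,a=load('d10'); Y=lambda u,v:((u+.5)/8-.5+220,(v+.5)/8-.5+125)
e2=ray(Dd,Y(483,162),zt); print('side eye',e2)
# post tip in earlier unobstructed pics
S5,a=load('s5'); crop(a,205,140,235,170,20,'s5p'); D5,a=load('d5'); crop(a,260,135,300,165,18,'d5p')
E
```

```text
head [ 0.55513377 -0.23368257  0.104     ] 0.029778386984816455 -0.10402825842848218 slot [ 0.55566951 -0.23378231  0.1384    ]
slot-head along x,y (mm) 0.5431930627011903 -0.04358596977101174
scene eye [ 0.40928332 -0.21814804  0.1384    ]
side eye [ 0.40856095 -0.21509763  0.1384    ]
```

View pics/s5p.png

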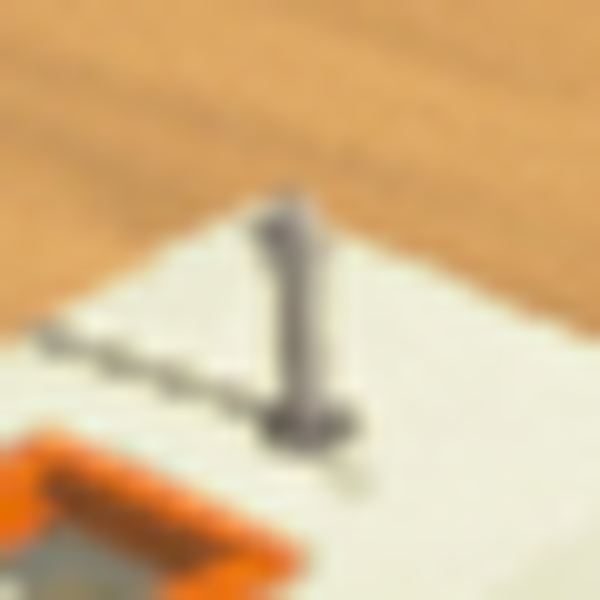

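View pics/d5p.png

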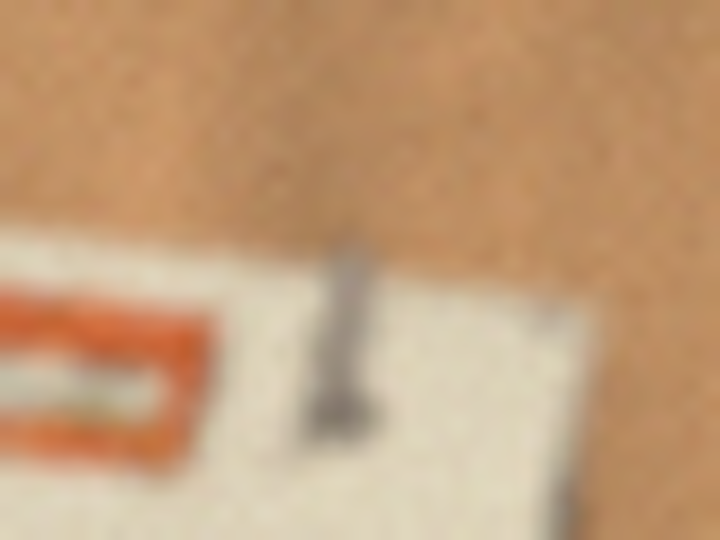

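```bash
python3 - <<'E'
from h import *
S,_=load('s5');D,_=load('d5')
a=((287+.5)/20-.5+205,(200+.5)/20-.5+140); b=((350+.5)/18-.5+260,(245+.5)/18-.5+135)
print('scene',ray(S,a,.119),'side',ray(D,b,.119))
print('base scene',ray(S,((308)/20-.5+205,425/20-.5+140),.072),'side',ray(D,(342/18-.5+260,415/18-.5+135),.072))
E
```

```text
scene [ 0.41003531 -0.22118415  0.119     ] side [ 0.41163975 -0.21885145  0.119     ]
base scene [ 0.41158331 -0.21896701  0.072     ] side [ 0.41061488 -0.21603739  0.072     ]
```

>>> {"op": "drive_tool", "data": {"deltas": [{"dx": 0, "dy": 0.2, "dz": 0, "rx": 0, "ry": 0, "rz": 0, "fingers": 0}, {"dx": 0, "dy": 0.2, "dz": 0, "rx": 0, "ry": 0, "rz": 0, "fingers": 0}, {"dx": 0, "dy": 0.2, "dz": 0, "rx": 0, "ry": 0, "rz": 0, "fingers": 0}, {"dx": 0, "dy": 0.15, "dz": 0, "rx": 0, "ry": 0, "rz": 0, "fingers": 0}, {"dx": 0, "dy": 0, "dz": 0, "rx": 0, "ry": 0, "rz": 0, "fingers": 0}, {"dx": 0, "dy": 0, "dz": 0, "rx": 0, "ry": 0, "rz": 0, "fingers": 0}, {"dx": 0, "dy": 0, "dz": 0, "rx": 0, "ry": 0, "rz": 0, "fingers": 0}]}}

```text
time_s: 14.68
position: [0.4875, -0.2278, 0.1387]
tcp_rot: [-0.112, -2.168, 2.169]
contact_force: [-0.7, -1.5, -2.0]
opening: 0.0131
```

```bash
python3 - <<'E'
from h import *
units([.4877,-.2267,.0996],-.104-np.pi/2)
snap('wrist','w11');snap('scene','s11')
p,a=load('s11'); crop(a,170,130,260,200,8,'s11a')
p,a=load('w11'); crop(a,150,40,370,180,3.5,'w11a')
E
```

```text
t 14.68 pos [ 0.4875 -0.2278  0.1387] jawyaw -1.674 tilt [-0. -0. -1.] F [-0.7 -1.5 -2. ] T [ 0.    0.02 -0.04] open 0.0131 j7 -1.12
units [-0.003  1.304 -0.037] ry 0.006366308266555118
```

View pics/s11a.png

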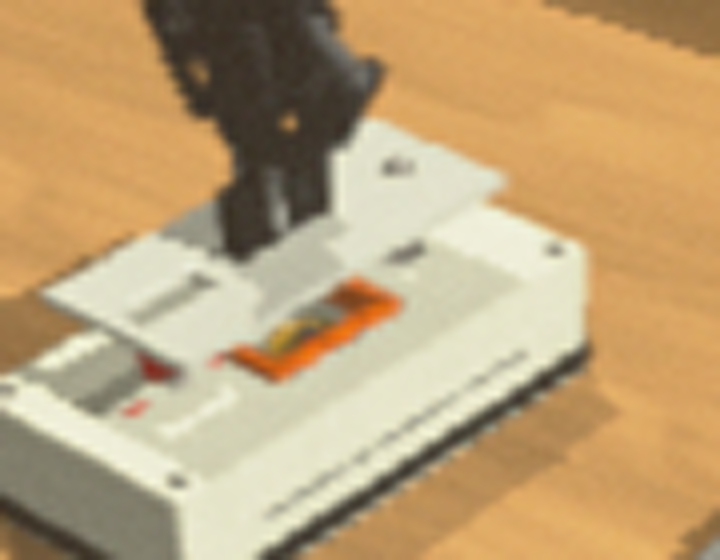

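View pics/w11a.png

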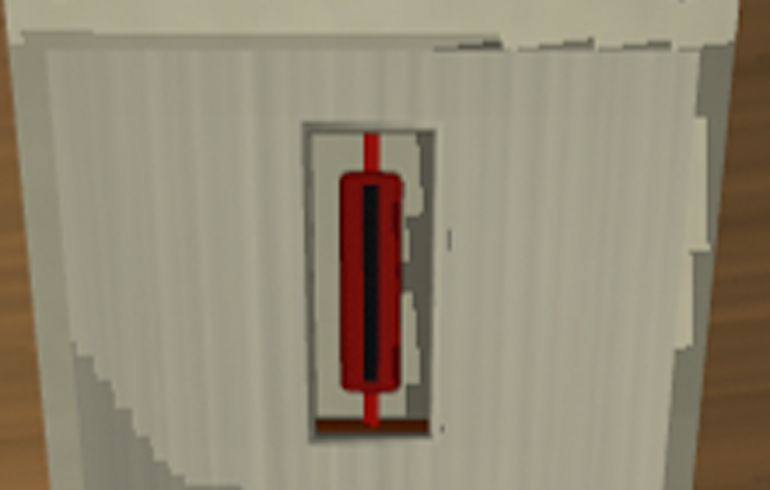

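>>> {"op": "drive_tool", "data": {"deltas": [{"dx": 0, "dy": 0.2, "dz": 0, "rx": 0, "ry": 0, "rz": 0, "fingers": 0}, {"dx": 0, "dy": 0.2, "dz": 0, "rx": 0, "ry": 0, "rz": 0, "fingers": 0}, {"dx": 0, "dy": 0.2, "dz": 0, "rx": 0, "ry": 0, "rz": 0, "fingers": 0}, {"dx": 0, "dy": 0.2, "dz": 0, "rx": 0, "ry": 0, "rz": 0, "fingers": 0}, {"dx": 0, "dy": 0.2, "dz": 0, "rx": 0, "ry": 0, "rz": 0, "fingers": 0}, {"dx": 0, "dy": 0, "dz": 0, "rx": 0, "ry": 0, "rz": 0, "fingers": 0}, {"dx": 0, "dy": 0, "dz": 0, "rx": 0, "ry": 0, "rz": 0, "fingers": 0}, {"dx": 0, "dy": 0, "dz": 0, "rx": 0, "ry": 0, "rz": 0, "fingers": 0}]}}

```text
time_s: 15.45
position: [0.4875, -0.2278, 0.1087]
tcp_rot: [-0.112, -2.168, 2.168]
contact_force: [0.2, -0.8, -2.4]
opening: 0.0132
```

```bash
python3 - <<'E'
from h import *
units([.4877,-.2267,.0996],-.104-np.pi/2)
snap('wrist','w12');snap('scene','s12')
p,a=load('s12'); crop(a,170,130,260,200,8,'s12a')
p,a=load('w12'); crop(a,150,40,370,180,3.5,'w12a')
E
```

```text
t 15.45 pos [ 0.4875 -0.2278  0.1087] jawyaw -1.674 tilt [-0. -0. -1.] F [ 0.2 -0.8 -2.4] T [-0.05 -0.05  0.  ] open 0.0132 j7 -1.1
units [-0.002  0.304 -0.037] ry 0.00629691553811392
```

View pics/s12a.png

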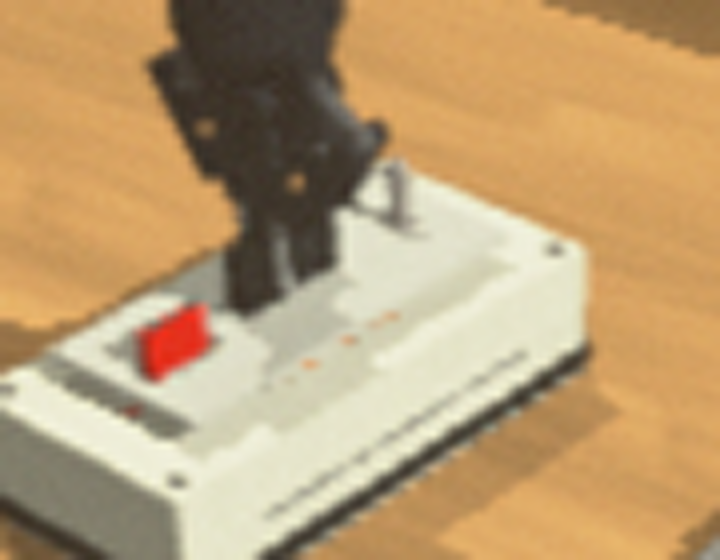

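View pics/w12a.png

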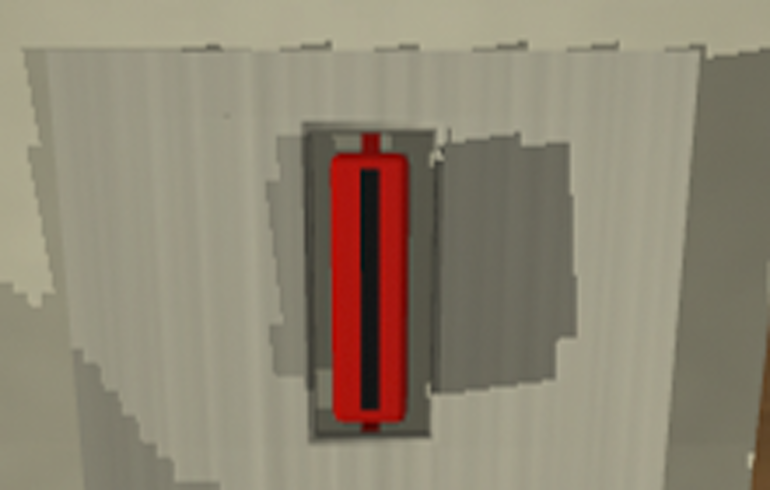

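>>> {"op": "drive_tool", "data": {"deltas": [{"dx": 0, "dy": 0.1, "dz": 0, "rx": 0, "ry": 0, "rz": 0, "fingers": 0}, {"dx": 0, "dy": 0.1, "dz": 0, "rx": 0, "ry": 0, "rz": 0, "fingers": 0}, {"dx": 0, "dy": 0.05, "dz": 0, "rx": 0, "ry": 0, "rz": 0, "fingers": 0}, {"dx": 0, "dy": 0, "dz": 0, "rx": 0, "ry": 0, "rz": 0, "fingers": 0}, {"dx": 0, "dy": 0, "dz": 0, "rx": 0, "ry": 0, "rz": 0, "fingers": 0}, {"dx": 0, "dy": 0, "dz": 0, "rx": 0, "ry": 0, "rz": 0, "fingers": 0}]}}

```text
time_s: 16.05
position: [0.4882, -0.228, 0.102]
tcp_rot: [-0.114, -2.169, 2.169]
contact_force: [0.7, -0.0, 2.5]
opening: 0.0132
```

>>> {"op": "drive_tool", "data": {"deltas": [{"dx": 0, "dy": 0.05, "dz": 0, "rx": 0, "ry": 0, "rz": 0, "fingers": 0}, {"dx": 0, "dy": 0, "dz": 0, "rx": 0, "ry": 0, "rz": 0, "fingers": 0}, {"dx": 0, "dy": 0, "dz": 0, "rx": 0, "ry": 0, "rz": 0, "fingers": 0}, {"dx": 0, "dy": 0, "dz": 0, "rx": 0, "ry": 0, "rz": 0, "fingers": 0}]}}

```text
time_s: 16.38
position: [0.4882, -0.228, 0.1003]
tcp_rot: [-0.114, -2.169, 2.17]
contact_force: [-1.1, 0.3, 5.7]
opening: 0.0132
```

```bash
python3 - <<'E'
from h import *
units([.4877,-.2267,.0996],-.104-np.pi/2)
E
```

```text
t 16.38 pos [ 0.4882 -0.228   0.1003] jawyaw -1.674 tilt [ 0.001 -0.    -1.   ] F [-1.1  0.3  5.7] T [ 0.08  0.07 -0.01] open 0.0132 j7 -1.09
units [ 0.02   0.024 -0.041] ry 0.006829907564154247
```

>>> {"op": "drive_tool", "data": {"deltas": [{"dx": 0, "dy": 0.05, "dz": 0, "rx": 0, "ry": 0, "rz": 0, "fingers": 0}, {"dx": 0, "dy": 0, "dz": 0, "rx": 0, "ry": 0, "rz": 0, "fingers": 0}, {"dx": 0, "dy": 0, "dz": 0, "rx": 0, "ry": 0, "rz": 0, "fingers": 0}, {"dx": 0, "dy": 0, "dz": 0, "rx": 0, "ry": 0, "rz": 0, "fingers": 0}]}}

```text
time_s: 16.72
position: [0.4882, -0.228, 0.0995]
tcp_rot: [-0.113, -2.169, 2.169]
contact_force: [-2.2, 0.8, 9.9]
opening: 0.0128
```

>>> {"op": "drive_tool", "data": {"deltas": [{"dx": 0, "dy": 0.03, "dz": 0, "rx": 0, "ry": 0, "rz": 0, "fingers": 0}, {"dx": 0, "dy": 0, "dz": 0, "rx": 0, "ry": 0, "rz": 0, "fingers": 0}, {"dx": 0, "dy": 0, "dz": 0, "rx": 0, "ry": 0, "rz": 0, "fingers": 0}, {"dx": 0, "dy": 0, "dz": 0, "rx": 0, "ry": 0, "rz": 0, "fingers": 0}]}}

```text
time_s: 17.05
position: [0.4882, -0.228, 0.0995]
tcp_rot: [-0.113, -2.17, 2.168]
contact_force: [-4.1, 2.1, 15.7]
opening: 0.0127
```

>>> {"op": "drive_tool", "data": {"deltas": [{"dx": 0, "dy": 0.01, "dz": 0, "rx": 0, "ry": 0, "rz": 0, "fingers": 0}, {"dx": 0, "dy": 0, "dz": 0, "rx": 0, "ry": 0, "rz": 0, "fingers": 0}, {"dx": 0, "dy": 0, "dz": 0, "rx": 0, "ry": 0, "rz": 0, "fingers": 0}, {"dx": 0, "dy": 0, "dz": 0, "rx": 0, "ry": 0, "rz": 0, "fingers": 0}, {"dx": 0, "dy": 0, "dz": 0, "rx": 0, "ry": 0, "rz": 0, "fingers": 0}, {"dx": 0, "dy": 0, "dz": 0, "rx": 0, "ry": 0, "rz": 0, "fingers": 0}]}}

```text
time_s: 17.55
position: [0.4882, -0.228, 0.0995]
tcp_rot: [-0.113, -2.17, 2.168]
contact_force: [-4.6, 3.1, 17.0]
opening: 0.0131
```

```bash
python3 - <<'E'
from h import *
units([.4877,-.2267,.0996],-.104-np.pi/2)
snap('wrist','w13');snap('scene','s13');snap('side','d13')
st()
p,a=load('s13'); crop(a,150,130,260,210,7,'s13a')
p,a=load('w13'); crop(a,130,20,390,200,3,'w13a')
E
```

```text
t 17.55 pos [ 0.4882 -0.228   0.0995] jawyaw -1.674 tilt [ 0.001  0.001 -1.   ] F [-4.6  3.1 17. ] T [ 0.4   1.04 -0.03] open 0.0131 j7 -1.08
units [ 0.022 -0.003 -0.04 ] ry 0.0063780666879731385
t 17.7 pos [ 0.4882 -0.228   0.0995] jawyaw -1.674 tilt [ 0.001  0.001 -1.   ] F [-4.5  3.3 18.1] T [0.43 1.06 0.03] open 0.0125 j7 -1.08
```

View pics/s13a.png

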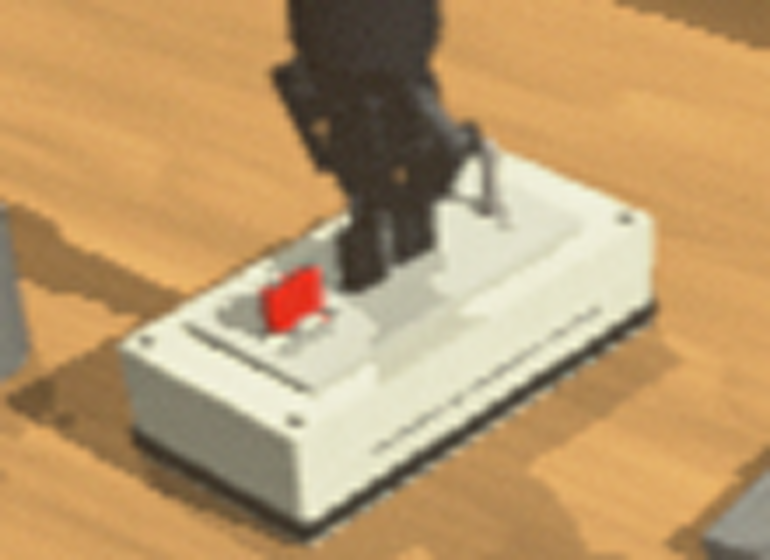

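View pics/w13a.png

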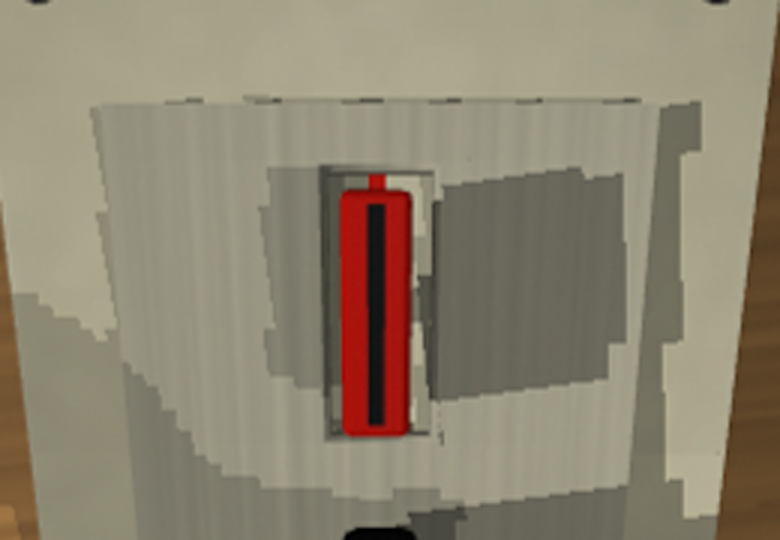

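View pics/d13.png

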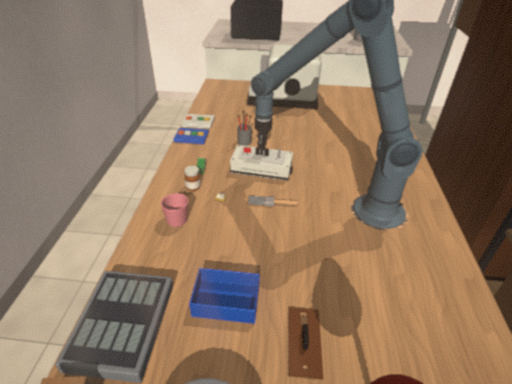

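```bash
python3 - <<'E'
from h import *
print(bot.hand_in()); st()
E
```

```text
the job is handed in; nothing more can be done
None
the job is handed in; nothing more can be done
```

I turned the red fastener into line, hung the panel on the post and over the fastener head, and pressed it home. I handed the job in at about 17.7 s of the 64 s limit, with the gripper still holding the panel down. The hand-in gave no verdict.

**Last checks, all from before the hand-in:**
- **Fastener:** its slot line lay along the index marks, within about 0.01 rad in the wrist pictures.
- **Seating:** the panel's underside came out at 69.9 mm, against the frame's 70 mm. No orange seal showed round the edge. The reading stayed at 99.5 mm as the push rose, so the panel was resting on the frame.
- **Push:** the measured force was 17–18 N upwards. Allowing for the panel's weight, that is about 20 N through the grip, against 9 N for the fully pressed seal.
- **Position:** the tool was within about 1.5 mm of the frame centre I had measured, and the angle within about 0.01 rad. The tool was upright and the panel had not slipped in the grip.
- **Bystanders:** I moved none of them, and the final pictures show them where they were.

**Disagreements:**
- Before lowering, the scene and side cameras put the eye 1–3 mm off the post, while the wrist camera showed the slot within 0.6 mm of centred on the head. I went by the wrist camera, and the eye went over the post without resistance.
- At the end there was a sideways force of about 5 N and a moment of about 1.1 N m. I took this to be friction from the pressing and did not look into it further.

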